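# Build up an infuser-mug tea order at a tea stall

### The arm

A 7-joint arm with a two-finger parallel gripper is mounted at the origin on the work surface. World frame = base frame: x ahead of the robot, y to its left, z up, the work surface at z = 0. Lengths are in mm, angles in rad, forces in N, time in s.
With the tool pointing down it reaches from about 375 to 925 mm from the base axis. Payload 3.1 kg.
Tool frame: the origin (TCP) lies on the mounting face of the last link; the fingertips stand 173 mm ahead of it and the grasp point (between the pads) lies 155 mm ahead of it; z points along the fingers, y is the direction in which the jaws open and shut (so a half turn about z gives the same grasp; the last joint's range is limited). The gripper opens to 85 mm and grips with 20 to 120 N. Pads are 22 mm wide; open, the fingers measure 114 mm over their backs; the gripper's body (76 mm by 85 mm) begins 54 mm behind the grasp point. The pads swing forward as they close: fully open they stand 13 mm farther back than shut.
Start: joints at [1.096, 0.383, 0.044, 1.598, -0.018, 1.161, -0.05], TCP at [239.182, -604.399, 404.669] pointing down, gripper open.
Joint ranges: [-2.61, 2.61], [-0.41, 2.15], [-1.48, 1.57], [0, 2.5], [-1.57, 4.71], [0.05, 1.97], [-2.85, 2.85]. Speed limits (rad/s): [2.79, 2.79, 3.14, 3.14, 3.14, 3.14, 3.14].

### API

Orientations are given as a rotation vector (axis times angle).
In Python, from workcell import sense, get_image, camera_model, sign_off, find_in, trace gives the robot as it stands. The module is installed in compiled form; this text tells all that it offers.
- The arm moves only by the shell command python3 -m pendant 'ROWS' [FORCE]. ROWS is JSON, a list of rows, each an object of numbers: "dx", "dy", "dz": the shift along the tool's x, y, z in cm; "ax", "ay", "az": the turn, a rotation vector about the tool's x, y, z in rad; "claw": the finger opening in cm, from 0 to 8.54. A call has 1 to 10 rows; each row is the pose to reach, as a shift and turn from the pose commanded when the call began, along the tool's axes at that moment; what a row does not reach only later rows make up. A row lasts 1/12 s, in which the tool goes at most 41.7 mm and 7.16 degrees, less where a joint would pass 70% of its speed; a pose out of reach is approached as far as the arm can. A call with a gripper value outside its range is refused whole. The fingers move at their own pace and stop on an object; FORCE is the grip in N (left out, the last holds). Time passes only in rows, so rows that repeat a pose let the fingers close. It gives the time, the measured TCP pose, the force and the opening at its end, in the units of the state.
- sense(): the state, without advancing time (a new reading comes with each control period).
- get_image(name): name is "scene" or "top"; returns (picture, depth): 480x640x3 uint8, red, green, blue; 480x640 float32, mm along the optical axis (not along the pixel's ray), 0 where there is no reading.
- camera_model(name): a dict with "fx", "fy", "cx", "cy" (pixels), "R" (3x3) and "t" (3): a world point X has camera coordinates R X + t. Camera axes: x right, y down, z forward; pixel columns grow to the right and rows downward; lengths in mm; the calibration is good to about 2 mm. A picture is of the moment at which its call begins. camera_model takes no time and is no camera call.
- sign_off(): hands the job in, once; it reports no verdict.
Trained networks look in the newest picture that a camera, given by its name, has taken for a name from the list of things; names that differ only in an ending like _2 or _b are one class to them, and where a whole thing is asked for, a point or a joint stands for the part that bears it (a point fixed in the world has none). Each returns a list of dicts, best first, with "p" (0 to 1); they miss things now and then, are a little off and sometimes report something else, mostly with a low value. They report only what shows in the picture. A call takes as long as a camera call.
- find_in(camera, thing): "centre" ([column, row] in pixels, amid what is visible of it).
- trace(camera, thing): "region" (480x640 bool, what is visible of it) and "centre" ([column, row] in pixels, amid what is visible of it).
The state is a dict: "clock": time; "q": joint angles; "joint_vel": joint speeds; "tau": joint torques, N m; "position": TCP position; "orientation": TCP orientation; "contact_force": force on the tool from outside, world axes, zero at the start; "ft_torque": the same for the moment, N m; "opening": finger opening in mm.
Only numpy, scipy, OpenCV 4.12 (cv2) and the standard library are available. Lean on these libraries where they do the work, as an engineer would, in place of code of your own. Each camera call takes 0.05 s, during which the arm holds its last target.

### The job

A customer has ordered tea in the blue mug: build the order up on the green mat, one piece after another from the bottom. Lay the small wooden board in the middle of the green mat, stand the blue mug in the middle of the board, hang the brass infuser basket in the mug so that its flange rests on the rim, and last put the lid on the basket. Set each piece down gently without dropping it, let go of everything, and leave the white mug, the teapot and the stack of paper cups where they stand.

Things in the scene. Friction and masses are not known exactly. Their poses are not given: they have to be found in the camera images.
- board_mid (a point): Small loose wooden serving board, brown, 104 (x) x 64 (y) x 16 (z) mm, about 0.12 kg, lying flat; this point is its centre, 8 mm above its underside; x is its long axis, z up. Grip it across the 64 mm width.
- mug_mid (a point): Loose blue mug, 88 mm tall, about 0.26 kg; outside diameter 64 mm from 30 mm height up to the rim, narrowing to 52 mm at the foot; wall 4 mm (mouth 56 mm wide), inner floor 6 mm up. A loop handle on its +y side, between 25 and 73 mm height, reaches 61 mm from the axis. This point is on the axis, 44 mm above the underside; z points up while it stands upright. Grip it across x, beside the handle.
- basket_mid (a point): Loose brass infuser basket, 75 mm tall, about 0.1 kg, standing upright: a tube of 46 mm outside diameter, wall 2.5 mm, closed at the bottom, open at the top, with a round flange of 66 mm diameter from 45 to 49 mm height and above it a 26 mm tall collar (the same 46 mm tube) to grip by. The flange rests on the mug's rim. This point is on the axis, 37.5 mm above the underside; z points up while it stands upright.
- lid_mid (a point): Loose lid, 35 mm tall, 0.08 kg: a white plug 32 mm in diameter and 7 mm tall underneath (it stands on this), a blue disc 60 mm in diameter and 6 mm thick, and on top a brass knob 20 mm in diameter and 22 mm tall to grip by. The plug goes into the 41 mm mouth of the basket and the disc rests on the top of its collar. This point is on the axis, 17.5 mm above the underside of the plug; z points up while it stands upright.
- green_mat: Fixed green square mat, 120 x 120 x 4 mm, where the order is built up; origin at the centre of its underside (its top is 4 mm higher); x and y along its sides.
- orange_mat: Fixed orange square mat of the same size, the place of another order, not used; origin at the centre of its underside.
- white_mug_mid (a point): Loose white mug, same shape and size as the blue one, to be left alone; point on its axis, 44 mm above its underside; handle on its +y side.
- teapot_mid (a point): Loose dark blue and white teapot, 110 mm tall, body 104 mm in diameter, spout to its -x (reaching 90 mm), handle to its +x (reaching 87 mm); to be left alone; point on its axis, 50 mm above its underside.
- cup_stack_mid (a point): Stack of brown paper cups upside down, one loose piece 145 mm tall and 72 mm in diameter, to be left alone; point on its axis, 72.5 mm above its underside.

How it is judged:
By the outcome, as a careful person would: the job done as asked, in the order asked, and still so for the second after the job is handed in, with the robot touching nothing.
It also fails if it takes over 120 s, if anything falls off the work surface, if the arm or the gripper's body presses on something with over 40 N, if the wrist force passes 120 N, or if a joint passes its speed limit or range.

## Working session

There is one attempt and no reset: what is moved stays moved. The work goes in short steps, Python scripts to look and compute and a shell command to move; the robot and the scene stay as the last step left them, time stands still between calls to the robot, and variables do not carry over. Pictures are saved under pics/ and viewed, and the job is handed in when it is done.

```bash
mkdir -p pics
cat > h.py <<'E'
import numpy as np, cv2
from workcell import *
def save(n,cam):
    im,d=get_image(cam); cv2.imwrite(f'pics/{n}_{cam}.png',im[:,:,::-1]); return im,d
def world(cam,u,v,z):
    m=camera_model(cam);R=np.array(m['R']);t=np.array(m['t'])
    p=np.stack([(u-m['cx'])/m['fx']*z,(v-m['cy'])/m['fy']*z,z],-1)
    return (p-t)@R
def pts(cam,mask,d):
    v,u=np.nonzero(mask&(d>0)); return world(cam,u.astype(float),v.astype(float),d[v,u].astype(float))
def proj(cam,X):
    m=camera_model(cam);c=np.array(m['R'])@np.array(X)+np.array(m['t'])
    return m['fx']*c[0]/c[2]+m['cx'],m['fy']*c[1]/c[2]+m['cy']
E
python3 - <<'E'
from h import *
s=sense();print(s)
for c in ['scene','top']:
    im,d=save('a',c); m=camera_model(c);R=np.array(m['R']);print(c,-R.T@m['t'],R[2],m['fx'])
    for n in ['board_mid','mug_mid','basket_mid','lid_mid','green_mat','orange_mat','white_mug_mid','teapot_mid','cup_stack_mid']:
        for r in trace(c,n)[:2]:
            P=pts(c,r['region'],d)
            if len(P): print(n,round(r['p'],2),np.round(r['centre']),len(P),'med',np.round(np.median(P,0)),'lo',np.round(np.percentile(P,2,0)),'hi',np.round(np.percentile(P,98,0)))
E
```

```text
{'clock': 0.0, 'q': array([ 1.09620022,  0.38386034,  0.04386753,  1.59957728, -0.01790189,
        1.16115968, -0.04987197]), 'joint_vel': array([ 4.95603322e-05, -4.89759295e-04,  8.45497609e-04, -1.28961629e-03,
       -2.37732314e-04, -1.18752882e-04, -2.35197019e-04]), 'tau': array([ 1.80750517e-04, -4.33453560e+01,  1.02445565e+00, -2.49511474e+01,
        1.05033306e-02,  1.13025459e-02, -1.68388301e-06]), 'position': array([ 238.98707358, -603.95517332,  403.26916915]), 'orientation': array([-3.08349360e+00, -5.88017432e-01,  1.00113966e-03]), 'contact_force': array([-0.18457023, -0.2844468 ,  0.68296115]), 'ft_torque': array([-0.01736152,  0.02465688,  0.00294378]), 'opening': 85.68761783647945}
scene [1086.76332837 -517.06033168  817.40227788] [-0.50184662  0.50824944 -0.69988033] 562.8341459758205
board_mid 0.91 [135. 287.] 1606 med [ 373. -256.   16.] lo [ 316. -297.    2.] hi [ 420. -214.   19.]
mug_mid 0.56 [349. 289.] 1772 med [690. -23.  60.] lo [658. -48.   5.] hi [719.  13.  89.]
basket_mid 0.86 [325. 149.] 749 med [380. 262.  50.] lo [346. 245.   3.] hi [401. 297. 
[... 960 characters left out ...]
  1.] hi [402. 301.  76.]
lid_mid 0.91 [511. 265.] 743 med [ 539. -338.   13.] lo [ 514. -367.    8.] hi [ 567. -315.   37.]
lid_mid 0.7 [178. 350.] 1022 med [371. 281.  49.] lo [343. 246.   1.] hi [402. 302.  76.]
green_mat 0.66 [368. 276.] 3844 med [512. -71.   4.] lo [ 455. -129.    0.] hi [570. -13.   8.]
orange_mat 0.65 [294. 278.] 3822 med [507.  69.   4.] lo [447.  11.   0.] hi [567. 129.   7.]
white_mug_mid 0.9 [179. 247.] 1326 med [560. 286.  53.] lo [528. 223.   4.] hi [586. 305.  90.]
teapot_mid 0.81 [187. 169.] 2910 med [701. 265.  73.] lo [636. 225.  32.] hi [785. 315. 103.]
cup_stack_mid 0.79 [474. 157.] 1859 med [ 714. -243.  114.] lo [ 692. -275.    6.] hi [ 747. -221.  147.]
```

View pics/a_top.png

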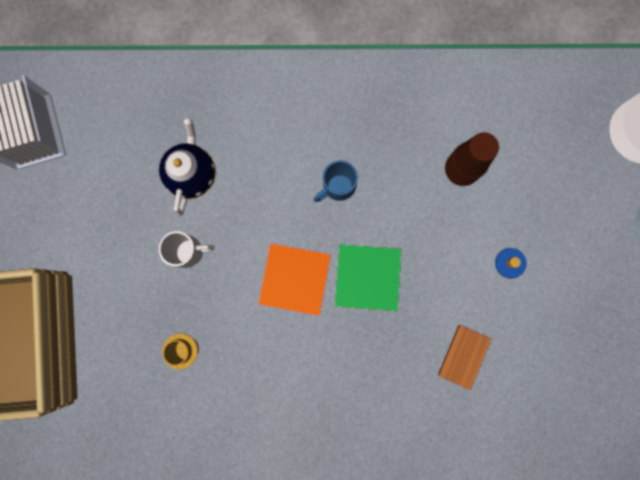

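View pics/a_scene.png

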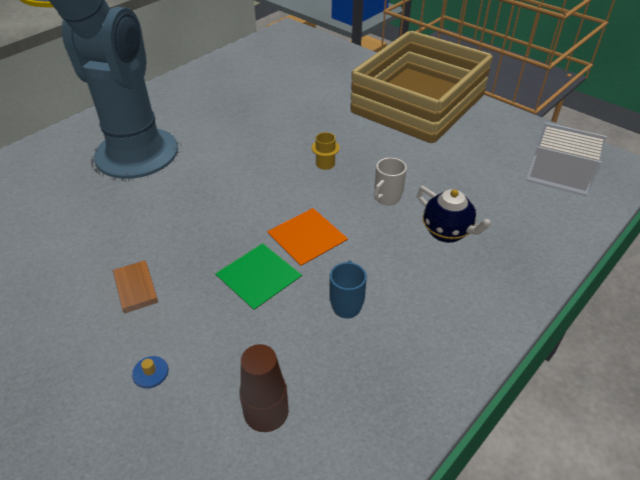

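Both pictures show all the pieces clear of each other. In the top view: board (466,357), blue mug (341,180) with its handle to the lower left, basket (180,350), lid (511,263), green mat (368,277), and cup stack (470,160). Next I'll fit the exact poses.

```bash
cat > fit.py <<'E'
from h import *
from scipy.optimize import least_squares
def circ(P,r):
    f=lambda c:np.hypot(P[:,0]-c[0],P[:,1]-c[1])-r
    s=least_squares(f,np.median(P[:,:2],0),loss='soft_l1',f_scale=1.5);return s.x,np.sqrt(np.median(s.fun**2))
def rect(P):
    (c,s,a)=cv2.minAreaRect(P[:,:2].astype(np.float32)); return np.round(c,1),np.round(s,1),a
def reg(cam,n,k=0):
    return trace(cam,n)[k]['region']
E
python3 - <<'E'
from fit import *
for c in ['scene','top']:
    im,d=get_image(c); print(c)
    def best(n):
        r=trace(c,n); return cv2.erode(r[0]['region'].astype(np.uint8),np.ones((1,1)))>0
    P=pts(c,best('board_mid'),d); Q=P[(P[:,2]>11)&(P[:,2]<22)]; print('board',rect(Q),np.median(Q[:,2]),Q.mean(0))
    P=pts(c,best('green_mat'),d); print('mat',rect(P),P.mean(0))
    P=pts(c,best('mug_mid'),d); Q=P[P[:,2]>82]; print('mug rim',circ(Q,30),len(Q),np.percentile(Q[:,2],90), Q[:,:2].min(0),Q[:,:2].max(0))
    x,_=circ(Q,30)
    H=P[(np.hypot(*(P[:,:2]-x).T)>37)&(P[:,2]>20)&(P[:,2]<80)]; print(' handle',len(H),H.mean(0), H[:,:2].mean(0)-x, np.arctan2(*(H[:,:2].mean(0)-x)[::-1]))
    P=pts(c,best('basket_mid'),d); Q=P[P[:,2]>71]; print('bask collar',circ(Q,21.7),len(Q)); Q=P[(P[:,2]>44)&(P[:,2]<53)];print(' flange minmax',Q[:,:2].min(0),Q[:,:2].max(0),rect(Q))
    P=pts(c,best('lid_mid'),d); Q=P[(P[:,2]>9)&(P[:,2]<18)]; print('lid disc',rect(Q),cv2.minEnclosingCircle(Q[:,:2].astype(np.float32))); Q=P[P[:,2]>31]; print(' knob',Q.mean(0),len(Q))
E
```

```text
sceneTraceback (most recent call last):
  File "<stdin>", line 6, in <module>
  File "<stdin>", line 5, in best
IndexError: list index out of range
```

```bash
cat > meas.py <<'E'
from fit import *
def best(c,n,near=None):
    for i in range(4):
        r=trace(c,n)
        if near is not None: r=[k for k in r if np.hypot(*(np.array(k['centre'])-near))<25]
        if r: return r[0]['region']
    return np.zeros((480,640),bool)
if __name__=='__main__':
  C={'scene':dict(board_mid=(135,287),green_mat=(255,276),mug_mid=(349,289),basket_mid=(325,149),lid_mid=(148,373)),
   'top':dict(board_mid=(466,355),green_mat=(368,276),mug_mid=(341,178),basket_mid=(180,351),lid_mid=(511,265))}
  for c in ['scene','top']:
    im,d=get_image(c); print(c)
    g=lambda n:pts(c,best(c,n,C[c][n]),d)
    P=g('board_mid'); Q=P[(P[:,2]>11)&(P[:,2]<22)]; print('board',rect(Q),np.median(Q[:,2]),Q.mean(0))
    P=g('green_mat'); print('mat',rect(P),P.mean(0))
    P=g('mug_mid'); Q=P[P[:,2]>82]; print('mug rim',circ(Q,30),len(Q),np.percentile(Q[:,2],90), Q[:,:2].min(0),Q[:,:2].max(0))
    x,_=circ(Q,30)
    H=P[(np.hypot(*(P[:,:2]-x).T)>37)&(P[:,2]>20)&(P[:,2]<80)]; print(' handle',len(H),H.mean(0), H[:,:2].mean(0)-x, np.arctan2(*(H[:,:2].mean(0)-x)[::-1]))
    P=g('basket_mid'); Q=P[P[:,2]>71]; print('bask collar',circ(Q,21.7),len(Q)); Q=P[(P[:,2]>44)&(P[:,2]<53)];print(' flange minmax',Q[:,:2].min(0),Q[:,:2].max(0),rect(Q))
    P=g('lid_mid'); Q=P[(P[:,2]>9)&(P[:,2]<18)]; print('lid disc',rect(Q),cv2.minEnclosingCircle(Q[:,:2].astype(np.float32))); Q=P[P[:,2]>31]; print(' knob',Q.mean(0),len(Q))
  print(sense()['clock'])
E
python3 meas.py
```

```text
scene
board (array([ 365.7, -253.4]), array([ 63.6, 108.9]), 66.71820831298828) 15.957724440951077 [ 368.1411042  -254.73484398   15.93683943]
mat (array([509.8, -71.1]), array([124.9, 126.6]), 87.17881774902344) [514.16191487 -74.6898354    3.86210384]
mug rim (array([687.67746342, -17.10816611]), np.float64(1.0699314165502898)) 313 88.91722726994843 [654.99284132 -49.06487758] [719.22191051  14.89824717]
 handle 7 [656.48551214  24.39154602  69.24546292] [-31.19195128  41.49971213] 2.2153324695702956
bask collar (array([372.52425224, 273.17329052]), np.float64(1.0349288665043197)) 69
 flange minmax [341.35519621 237.86710809] [404.6548081 304.1863688] (array([375.3, 270.6]), array([60.2, 59.2]), 47.619300842285156)
lid disc (array([ 544. , -342.8]), array([55.5, 55.6]), 60.77831268310547) ((541.991943359375, -343.244384765625), 29.576770782470703)
 knob [ 542.37531577 -342.90432584   34.66185143] 108
top
board (array([ 364.3, -250.7]), array([ 65.5, 104. ]), 66.7587890625) 15.666962828712656 [ 364.26907265 -249.91850293   15.62881444]
mat (array([513.1, -71.1]), array([121.3, 122.7]), 85.33441162109375) [512.51084835 -70.49639266   3.88509711]
  return _methods._mean(a, axis=axis, dtype=dtype,
  ret = um.true_divide(
Traceback (most recent call last):
  File "meas.py", line 16, in <module>
    P=g('mug_mid'); Q=P[P[:,2]>82]; print('mug rim',circ(Q,30),len(Q),np.percentile(Q[:,2],90), Q[:,:2].min(0),Q[:,:2].max(0))
                                                    ~~~~^^^^^^
  File "fit.py", line 5, in circ
    s=least_squares(f,np.median(P[:,:2],0),loss='soft_l1',f_scale=1.5);return s.x,np.sqrt(np.median(s.fun**2))
ValueError: Initial guess is outside of provided bounds
```

```bash
cat > m2.py <<'E'
from meas import *
c='top'; im,d=get_image(c)
C=dict(mug_mid=(341,178),basket_mid=(180,351),lid_mid=(511,265))
g=lambda n:pts(c,best(c,n,C[n]),d)
P=g('basket_mid')
if len(P): Q=P[P[:,2]>71]; print('bask collar',circ(Q,21.7),len(Q)); Q=P[(P[:,2]>44)&(P[:,2]<53)];print(' flange',rect(Q))
P=g('lid_mid')
if len(P): Q=P[(P[:,2]>9)&(P[:,2]<18)]; print('lid disc',rect(Q)); Q=P[P[:,2]>31]; print(' knob',Q.mean(0),len(Q))
# mug by color
v,u=np.mgrid[0:480,0:640]; W=world(c,u.astype(float),v.astype(float),d.astype(float))
near=(np.hypot(W[...,0]-688,W[...,1]+17)<75)&(d>0)
Q=W[near&(W[...,2]>83)&(W[...,2]<95)]; print('mug',circ(Q,30),len(Q),rect(Q)); x=circ(Q,30)[0]
H=W[near&(np.hypot(W[...,0]-x[0],W[...,1]-x[1])>40)&(W[...,2]>15)&(W[...,2]<80)]; print('handle',len(H),H.mean(0)-np.r_[x,0],np.arctan2(*(H[:,:2].mean(0)-x)[::-1]))
for cc in ['scene','top']:
    im,d=get_image(cc); g_=(im[...,1].astype(int)>im[...,0]+60)&(im[...,1].astype(int)>im[...,2]+60)
    W=world(cc,u.astype(float),v.astype(float),d.astype(float))
    Q=W[g_&(d>0)&(abs(W[...,0]-512)<75)&(abs(W[...,1]+71)<75)&(abs(W[...,2]-4)<6)]
    print('mat',cc,rect(Q),Q.mean(0))
print(sense()['clock'])
E
python3 m2.py
```

```text
bask collar (array([373.13260912, 275.42940257]), np.float64(0.6467747855145685)) 132
 flange (array([372.4, 275.5]), array([63.9, 63.2]), 76.8840103149414)
lid disc (array([ 541.2, -340.2]), array([55.5, 57.8]), 44.456581115722656)
 knob [ 540.61168596 -340.48739897   34.75948348] 91
mug (array([687.19923461, -15.46344115]), np.float64(1.023026135488454)) 249 (array([687.7, -15.7]), array([63.3, 61.1]), 0.3288367986679077)
handle 77 [-29.81310042  39.04590421  58.80800932] 2.222906716940667
mat scene (array([512.3, -63.3]), array([138.1, 122.3]), 86.78540802001953) [514.28458919 -74.17333557   3.99537399]
mat top (array([512.1, -70.8]), array([118.3, 117.9]), 86.03954315185547) [511.83208007 -70.71889671   3.88470368]
2.0
```

```bash
cat > go.py <<'E'
import sys,numpy as np
from scipy.spatial.transform import Rotation as Ro
from workcell import sense
def go(x,y,z,jaw=None):
    s=sense();R=Ro.from_rotvec(s['orientation']);p=s['position']
    Y=R.as_matrix()[:,1]; a=np.degrees(np.arctan2(Y[1],Y[0]))
    if jaw is None: jaw=a
    j=np.radians(jaw); yy=np.array([np.cos(j),np.sin(j),0]); zz=np.array([0,0,-1.]); T=np.c_[np.cross(yy,zz),yy,zz]
    d=R.inv().apply(np.array([x,y,z])-p)/10; w=(R.inv()*Ro.from_matrix(T)).as_rotvec()
    print('cur',np.round(p,1),'jaw',round(a,1),'open',round(s['opening'],1),'F',np.round(s['contact_force'],1),'q7',round(s['q'][6],2),'t',round(s['clock'],2))
    print('dx dy dz cm',np.round(d,2),'a',np.round(w,3),'rows>=',round(max(np.linalg.norm(d)/4.17,np.linalg.norm(np.degrees(w))/7.16),1))
if __name__=='__main__': go(*map(float,sys.argv[1:]))
E
python3 go.py 365 -252 220 -113.3
```

```text
cur [ 239.2 -604.4  404.7] jaw -68.4 open 85.3 F [ 1.   0.1 -0.3] q7 -0.05 t 2.0
dx dy dz cm [ 24.67 -28.14  18.47] a [-0.    -0.     0.784] rows>= 10.0
```

```bash
python3 -m pendant '[{"dx":24.7,"dy":-28.1,"dz":14,"az":0.784,"claw":7.6},{"dx":24.7,"dy":-28.1,"dz":14,"az":0.784,"claw":7.6},{"dx":24.7,"dy":-28.1,"dz":14,"az":0.784,"claw":7.6},{"dx":24.7,"dy":-28.1,"dz":14,"az":0.784,"claw":7.6},{"dx":24.7,"dy":-28.1,"dz":14,"az":0.784,"claw":7.6},{"dx":24.7,"dy":-28.1,"dz":14,"az":0.784,"claw":7.6},{"dx":24.7,"dy":-28.1,"dz":14,"az":0.784,"claw":7.6},{"dx":24.7,"dy":-28.1,"dz":14,"az":0.784,"claw":7.6},{"dx":24.7,"dy":-28.1,"dz":18.4,"az":0.784,"claw":7.6},{"dx":24.7,"dy":-28.1,"dz":18.4,"az":0.784,"claw":7.6}]' 40; python3 go.py 365 -252 190 -113.3
```

```text
cur [ 239.2 -604.4  404.7] jaw -68.4 open 85.3 F [ 1.   0.1 -0.3] q7 -0.05 t 2.0
dx dy dz cm [ 24.67 -28.14  21.47] a [-0.    -0.     0.784] rows>= 10.3invalid input at $[0]: expected keys dx, dy, dz, ax, ay, az, claw
```

```bash
python3 -m pendant '[{"dx":24.7,"dy":-28.1,"dz":14,"ax":0,"ay":0,"az":0.784,"claw":7.6},{"dx":24.7,"dy":-28.1,"dz":14,"ax":0,"ay":0,"az":0.784,"claw":7.6},{"dx":24.7,"dy":-28.1,"dz":14,"ax":0,"ay":0,"az":0.784,"claw":7.6},{"dx":24.7,"dy":-28.1,"dz":14,"ax":0,"ay":0,"az":0.784,"claw":7.6},{"dx":24.7,"dy":-28.1,"dz":14,"ax":0,"ay":0,"az":0.784,"claw":7.6},{"dx":24.7,"dy":-28.1,"dz":14,"ax":0,"ay":0,"az":0.784,"claw":7.6},{"dx":24.7,"dy":-28.1,"dz":14,"ax":0,"ay":0,"az":0.784,"claw":7.6},{"dx":24.7,"dy":-28.1,"dz":14,"ax":0,"ay":0,"az":0.784,"claw":7.6},{"dx":24.7,"dy":-28.1,"dz":18.4,"ax":0,"ay":0,"az":0.784,"claw":7.6},{"dx":24.7,"dy":-28.1,"dz":18.4,"ax":0,"ay":0,"az":0.784,"claw":7.6}]' 40; python3 go.py 365 -252 220 -113.3
```

```text
clock: 2.83
position: [364.1, -258.5, 229.9]
orientation: [3.076, -0.633, 0.008]
contact_force: [0.6, -0.8, -0.6]
opening: 75.5
cur [ 364.1 -258.5  229.9] jaw -113.3 open 75.5 F [ 0.6 -0.8 -0.6] q7 -1.47 t 2.83
dx dy dz cm [-0.18 -0.64  0.99] a [ 0.    -0.005  0.001] rows>= 0.3
```

```bash
python3 -m pendant '[{"dx":0,"dy":0,"dz":0,"ax":0,"ay":0,"az":0,"claw":7.6},{"dx":0,"dy":0,"dz":0,"ax":0,"ay":0,"az":0,"claw":7.6},{"dx":0,"dy":0,"dz":0,"ax":0,"ay":0,"az":0,"claw":7.6}]'
python3 - <<'E'
from h import *
save('b','top');save('b','scene')
E
python3 go.py 365 -252 185 -113.3
```

```text
clock: 3.08
position: [363.0, -260.6, 229.6]
orientation: [3.076, -0.635, 0.001]
contact_force: [0.1, 0.1, -0.2]
opening: 75.7
cur [ 363.  -261.8  230.5] jaw -113.5 open 76.2 F [-0.5 -0.3  0.1] q7 -1.47 t 3.18
dx dy dz cm [-0.22 -0.98  4.55] a [ 0.001 -0.003 -0.003] rows>= 1.1
```

View pics/b_scene.png

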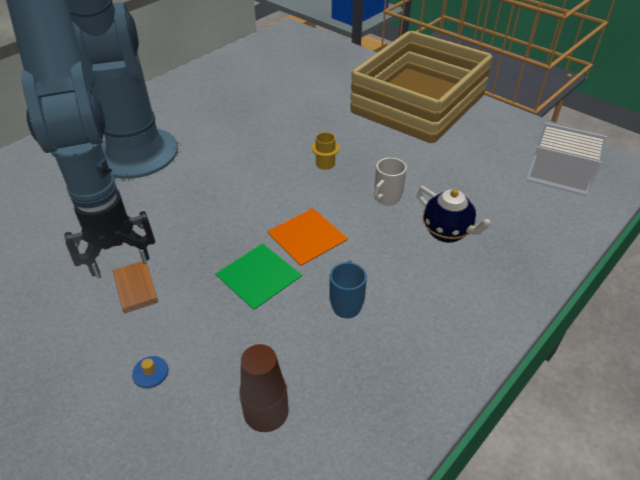

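View pics/b_top.png

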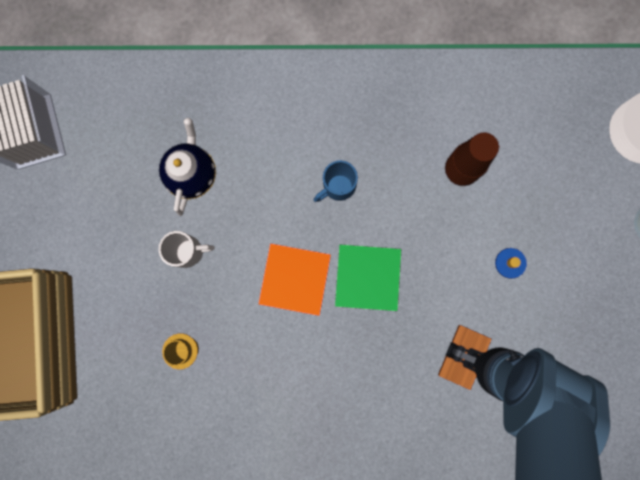

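The gripper is above the board (scene view: tips at about (97,270) and (150,245)) but slightly short in y. I'll measure the fingertip height from depth.

```bash
python3 - <<'E'
from h import *
for c in ['scene','top']:
    im,d=get_image(c); v,u=np.mgrid[0:480,0:640]; W=world(c,u.astype(float),v.astype(float),d.astype(float)).reshape(-1,3)
    Q=W[(np.hypot(W[:,0]-364,W[:,1]+261)<75)&(W[:,2]>28)&(W[:,2]<150)]
    z=np.sort(Q[:,2]); print(c,len(Q),np.round(z[:30:3]))
    j=np.radians(-113.4);a=(Q[:,:2]-[363.5,-261])@[np.cos(j),np.sin(j)]
    for lo in range(30,110,8):
        k=(Q[:,2]>=lo)&(Q[:,2]<lo+8); print(lo,k.sum(),np.round(a[k].min() if k.any() else 0),np.round(a[k].max() if k.any() else 0),Q[k].mean(0).round())
E
python3 go.py 365 -252 185 -113.3
```

```text
scene 1240 [67. 68. 70. 72. 72. 73. 73. 74. 74. 75.]
30 0 0 0 [nan nan nan]
38 0 0 0 [nan nan nan]
46 0 0 0 [nan nan nan]
54 0 0 0 [nan nan nan]
62 7 -41.0 43.0 [ 366. -270.   69.]
70 35 -46.0 54.0 [ 369. -268.   74.]
78 57 -48.0 55.0 [ 368. -272.   82.]
86 60 -48.0 55.0 [ 368. -271.   90.]
94 55 -48.0 54.0 [ 369. -270.   98.]
102 51 -54.0 60.0 [ 370. -270.  106.]
top 237 [104. 117. 118. 119. 120. 120. 120. 121. 121. 121.]
30 0 0 0 [nan nan nan]
38 0 0 0 [nan nan nan]
46 0 0 0 [nan nan nan]
54 0 0 0 [nan nan nan]
62 0 0 0 [nan nan nan]
70 0 0 0 [nan nan nan]
78 0 0 0 [nan nan nan]
86 0 0 0 [nan nan nan]
94 0 0 0 [nan nan nan]
102 1 -36.0 -36.0 [ 384. -230.  104.]
cur [ 362.9 -261.8  230.4] jaw -113.5 open 76.1 F [ 1.  -0.3 -0.1] q7 -1.47 t 3.28
dx dy dz cm [-0.21 -0.98  4.54] a [ 0.001 -0.003 -0.003] rows>= 1.1<stdin>:8: RuntimeWarning: Mean of empty slice.
  ret = um.true_divide(
```

```bash
python3 go.py 364 -250.5 185 -113.3; python3 -m pendant '[{"dx":-0.1,"dy":-1.1,"dz":1.5,"ax":0,"ay":0,"az":0,"claw":7.6},{"dx":-0.1,"dy":-1.1,"dz":4.5,"ax":0,"ay":0,"az":0,"claw":7.6},{"dx":-0.1,"dy":-1.1,"dz":4.5,"ax":0,"ay":0,"az":0,"claw":7.6},{"dx":-0.1,"dy":-1.1,"dz":4.5,"ax":0,"ay":0,"az":0,"claw":7.6}]'; python3 go.py 364 -250.5 171 -113.3
```

```text
cur [ 362.9 -261.8  230.4] jaw -113.5 open 76.1 F [ 1.  -0.3 -0.1] q7 -1.47 t 3.28
dx dy dz cm [-0.36 -1.08  4.54] a [ 0.001 -0.003 -0.003] rows>= 1.1
clock: 3.62
position: [365.2, -249.8, 183.7]
orientation: [-3.076, 0.637, 0.005]
contact_force: [0.4, 0.8, 0.8]
opening: 76.0
cur [ 365.2 -249.8  183.7] jaw -113.4 open 76.0 F [0.4 0.8 0.8] q7 -1.5 t 3.62
dx dy dz cm [-0.07  0.11  1.27] a [-0.     0.003 -0.002] rows>= 0.3
```

```bash
python3 -m pendant '[{"dx":0,"dy":0.1,"dz":0.6,"ax":0,"ay":0,"az":0,"claw":7.6},{"dx":0,"dy":0.1,"dz":1.2,"ax":0,"ay":0,"az":0,"claw":7.6},{"dx":0,"dy":0.1,"dz":1.2,"ax":0,"ay":0,"az":0,"claw":7.6}]'; python3 -m pendant '[{"dx":0,"dy":0,"dz":0,"ax":0,"ay":0,"az":0,"claw":6.8},{"dx":0,"dy":0,"dz":0,"ax":0,"ay":0,"az":0,"claw":6},{"dx":0,"dy":0,"dz":0,"ax":0,"ay":0,"az":0,"claw":6},{"dx":0,"dy":0,"dz":0,"ax":0,"ay":0,"az":0,"claw":6},{"dx":0,"dy":0,"dz":0,"ax":0,"ay":0,"az":0,"claw":6}]' 40
```

```text
clock: 3.87
position: [365.7, -250.9, 172.4]
orientation: [3.076, -0.637, 0.001]
contact_force: [0.2, 0.6, 0.7]
opening: 76.0
clock: 4.28
position: [366.0, -250.7, 173.1]
orientation: [3.076, -0.635, 0.001]
contact_force: [-1.5, 0.3, 6.3]
opening: 62.8
```

```bash
python3 -m pendant '[{"dx":0,"dy":0,"dz":-0.3,"ax":0,"ay":0,"az":0,"claw":6},{"dx":0,"dy":0,"dz":-2,"ax":0,"ay":0,"az":0,"claw":6},{"dx":0,"dy":0,"dz":-4,"ax":0,"ay":0,"az":0,"claw":6},{"dx":0,"dy":0,"dz":-4,"ax":0,"ay":0,"az":0,"claw":6},{"dx":0,"dy":0,"dz":-4,"ax":0,"ay":0,"az":0,"claw":6}]'
python3 - <<'E'
from h import *
save('c','scene');save('c','top')
E
python3 go.py 512 -71 213 -94
```

```text
clock: 4.7
position: [366.2, -250.6, 213.1]
orientation: [3.076, -0.635, 0.004]
contact_force: [0.1, -0.1, -1.8]
opening: 62.8
cur [ 365.3 -250.   211.7] jaw -113.3 open 62.9 F [ 0.1 -0.1 -0.8] q7 -1.5 t 4.8
dx dy dz cm [  6.38 -22.25  -0.13] a [-0.     0.001 -0.337] rows>= 5.6
```

View pics/c_scene.png

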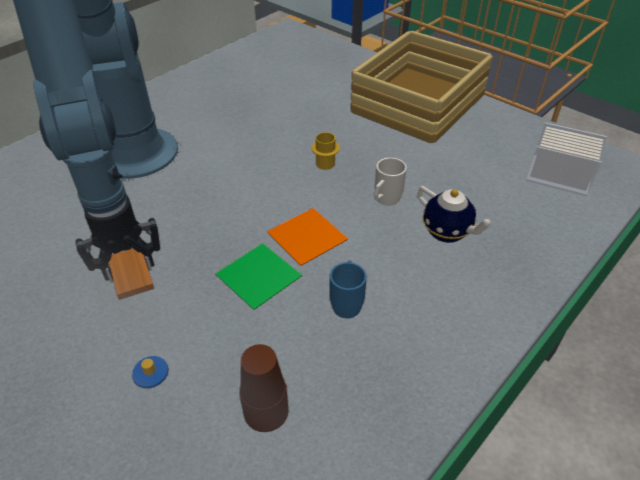

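Board lifted level (scene view, at about (130,272)). Carrying it over the mat.

```bash
python3 -m pendant '[{"dx":0.4,"dy":-1.2,"dz":0,"ax":0,"ay":0,"az":-0.02,"claw":6},{"dx":1.1,"dy":-3.9,"dz":0,"ax":0,"ay":0,"az":-0.06,"claw":6},{"dx":2,"dy":-7,"dz":0,"ax":0,"ay":0,"az":-0.1,"claw":6},{"dx":2.9,"dy":-10.3,"dz":0,"ax":0,"ay":0,"az":-0.15,"claw":6},{"dx":3.9,"dy":-13.6,"dz":0,"ax":0,"ay":0,"az":-0.2,"claw":6},{"dx":4.8,"dy":-16.8,"dz":0,"ax":0,"ay":0,"az":-0.26,"claw":6},{"dx":5.6,"dy":-19.6,"dz":0,"ax":0,"ay":0,"az":-0.3,"claw":6},{"dx":6.2,"dy":-21.6,"dz":0,"ax":0,"ay":0,"az":-0.33,"claw":6},{"dx":6.4,"dy":-22.2,"dz":0,"ax":0,"ay":0,"az":-0.337,"claw":6},{"dx":6.4,"dy":-22.2,"dz":0,"ax":0,"ay":0,"az":-0.337,"claw":6}]';python3 -m pendant '[{"dx":0,"dy":0,"dz":0,"ax":0,"ay":0,"az":0,"claw":6},{"dx":0,"dy":0,"dz":0,"ax":0,"ay":0,"az":0,"claw":6}]'
python3 - <<'E'
from meas import *
for c in ['scene','top']:
    im,d=save('d',c)
    for k in range(2):
      r=trace(c,'board_mid')
      if r:
        P=pts(c,r[0]['region'],d); Q=P[abs(P[:,2]-np.median(P[:,2]))<6]; print(c,r[0]['p'],rect(Q),np.median(P[:,2]),len(P)); break
E
python3 go.py 512 -71 185 -94
```

```text
clock: 5.63
position: [513.5, -68.6, 211.5]
orientation: [-3.138, 0.102, 0.0]
contact_force: [0.3, 0.2, -1.0]
opening: 62.9
clock: 5.8
position: [511.0, -73.3, 211.3]
orientation: [3.139, -0.114, -0.005]
contact_force: [-0.4, -0.7, -1.7]
opening: 62.8
scene 0.97 (array([517.5, -76.9]), array([65.9, 91.7]), 84.8547134399414) 53.807483784770845 1163
cur [511.8 -73.  212.2] jaw -94.1 open 62.6 F [-0.1 -0.8 -1.6] q7 -1.69 t 6.05
dx dy dz cm [ 0.01 -0.2   2.72] a [ 0.     0.    -0.003] rows>= 0.7
```

View pics/d_top.png

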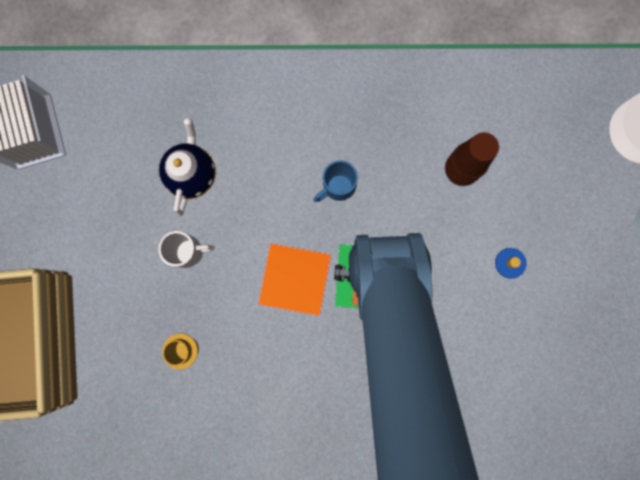

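View pics/d_scene.png

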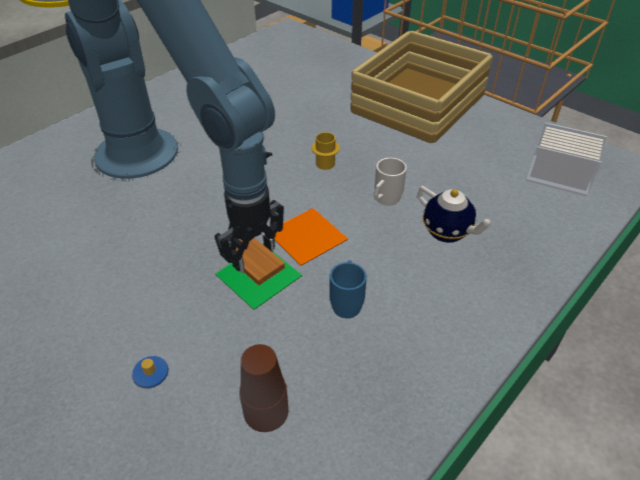

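```bash
python3 -m pendant '[{"dx":0,"dy":-0.2,"dz":0.8,"ax":0,"ay":0,"az":0,"claw":6},{"dx":0,"dy":-0.2,"dz":1.6,"ax":0,"ay":0,"az":0,"claw":6},{"dx":0,"dy":-0.2,"dz":2.4,"ax":0,"ay":0,"az":0,"claw":6},{"dx":0,"dy":-0.2,"dz":3,"ax":0,"ay":0,"az":0,"claw":6},{"dx":0,"dy":-0.2,"dz":3.3,"ax":0,"ay":0,"az":0,"claw":6},{"dx":0,"dy":-0.2,"dz":3.4,"ax":0,"ay":0,"az":0,"claw":6},{"dx":0,"dy":-0.2,"dz":3.4,"ax":0,"ay":0,"az":0,"claw":6}]'; python3 -m pendant '[{"dx":0,"dy":0,"dz":0.1,"ax":0,"ay":0,"az":0,"claw":6},{"dx":0,"dy":0,"dz":0.2,"ax":0,"ay":0,"az":0,"claw":6},{"dx":0,"dy":0,"dz":0.2,"ax":0,"ay":0,"az":0,"claw":6}]'; python3 go.py 512 -71 176.7 -94
```

```text
clock: 6.63
position: [512.4, -69.8, 177.7]
orientation: [-3.14, 0.11, 0.002]
contact_force: [-0.3, 0.6, -0.5]
opening: 62.6
clock: 6.88
position: [513.0, -69.8, 177.1]
orientation: [3.139, -0.11, 0.001]
contact_force: [-1.6, 0.2, 3.7]
opening: 62.7
cur [513.  -69.8 177.1] jaw -94.0 open 62.7 F [-1.6  0.2  3.7] q7 -1.71 t 6.88
dx dy dz cm [-0.09  0.13  0.04] a [ 0.    -0.001 -0.   ] rows>= 0.0
```

Contact is light (about 4–5 N), so the board is down. Releasing, then backing off.

```bash
python3 -m pendant '[{"dx":0,"dy":0,"dz":0,"ax":0,"ay":0,"az":0,"claw":6.5},{"dx":0,"dy":0,"dz":0,"ax":0,"ay":0,"az":0,"claw":7},{"dx":0,"dy":0,"dz":0,"ax":0,"ay":0,"az":0,"claw":7.6},{"dx":0,"dy":0,"dz":0,"ax":0,"ay":0,"az":0,"claw":7.6},{"dx":0,"dy":0,"dz":-2,"ax":0,"ay":0,"az":0,"claw":7.6},{"dx":0,"dy":0,"dz":-6,"ax":0,"ay":0,"az":0,"claw":7.6},{"dx":0,"dy":0,"dz":-10,"ax":0,"ay":0,"az":0,"claw":8.54},{"dx":0,"dy":0,"dz":-13,"ax":0,"ay":0,"az":0,"claw":8.54},{"dx":0,"dy":0,"dz":-13,"ax":0,"ay":0,"az":0,"claw":8.54}]'; python3 go.py 687 -15.5 310 -142.7; python3 go.py 687 -15.5 310 37.3
```

```text
clock: 7.63
position: [516.0, -70.0, 313.4]
orientation: [3.138, -0.11, 0.023]
contact_force: [1.3, -0.6, 0.5]
opening: 85.5
cur [516.  -70.  313.4] jaw -94.0 open 85.5 F [ 1.3 -0.6  0.5] q7 -1.65 t 7.63
dx dy dz cm [16.67 -6.64  0.58] a [-0.006 -0.014  0.849] rows>= 6.8
cur [516.  -70.  313.4] jaw -94.0 open 85.5 F [ 1.3 -0.6  0.5] q7 -1.65 t 7.63
dx dy dz cm [16.67 -6.64  0.58] a [ 0.017 -0.007 -2.292] rows>= 18.3
```

```bash
python3 -m pendant '[{"dx":2,"dy":-0.8,"dz":0.5,"ax":0,"ay":0,"az":-0.12,"claw":8.54},{"dx":4,"dy":-1.6,"dz":0.5,"ax":0,"ay":0,"az":-0.24,"claw":8.54},{"dx":6,"dy":-2.4,"dz":0.5,"ax":0,"ay":0,"az":-0.36,"claw":8.54},{"dx":8,"dy":-3.2,"dz":0.5,"ax":0,"ay":0,"az":-0.48,"claw":8.54},{"dx":10,"dy":-4,"dz":0.5,"ax":0,"ay":0,"az":-0.6,"claw":8.54},{"dx":12,"dy":-4.8,"dz":0.5,"ax":0,"ay":0,"az":-0.72,"claw":8.54},{"dx":14,"dy":-5.6,"dz":0.5,"ax":0,"ay":0,"az":-0.84,"claw":8.54},{"dx":15.5,"dy":-6.2,"dz":0.5,"ax":0,"ay":0,"az":-0.96,"claw":8.54},{"dx":16.7,"dy":-6.6,"dz":0.5,"ax":0,"ay":0,"az":-1.08,"claw":8.54},{"dx":16.7,"dy":-6.6,"dz":0.5,"ax":0,"ay":0,"az":-1.2,"claw":8.54}]'; python3 go.py 687 -15.5 300 37.3
```

```text
clock: 8.47
position: [685.6, -14.4, 300.4]
orientation: [-2.647, -1.691, -0.004]
contact_force: [0.4, 0.3, -0.2]
opening: 85.2
cur [685.6 -14.4 300.4] jaw -24.9 open 85.2 F [ 0.4  0.3 -0.2] q7 -0.66 t 8.47
dx dy dz cm [-0.04  0.17  0.04] a [ 0.002 -0.002 -1.085] rows>= 8.7
```

```bash
python3 -m pendant '[{"dx":0,"dy":0,"dz":0,"ax":0,"ay":0,"az":-0.12,"claw":8.54},{"dx":0,"dy":0,"dz":0,"ax":0,"ay":0,"az":-0.24,"claw":8.54},{"dx":0,"dy":0,"dz":0,"ax":0,"ay":0,"az":-0.36,"claw":8.54},{"dx":0,"dy":0,"dz":0,"ax":0,"ay":0,"az":-0.48,"claw":8.54},{"dx":0,"dy":0,"dz":0,"ax":0,"ay":0,"az":-0.6,"claw":8.54},{"dx":0,"dy":0,"dz":0,"ax":0,"ay":0,"az":-0.72,"claw":8.54},{"dx":0,"dy":0,"dz":0,"ax":0,"ay":0,"az":-0.84,"claw":8.54},{"dx":0,"dy":0,"dz":0,"ax":0,"ay":0,"az":-0.96,"claw":8.54},{"dx":0,"dy":0,"dz":0,"ax":0,"ay":0,"az":-1.085,"claw":8.54},{"dx":0,"dy":0,"dz":0,"ax":0,"ay":0,"az":-1.085,"claw":8.54}]';python3 - <<'E'
from meas import *
for c in ['scene','top']:
    im,d=save('e',c); 
    for n in ['board_mid','green_mat']:
      for r in trace(c,n)[:1]:
        P=pts(c,r['region'],d); Q=P[abs(P[:,2]-np.median(P[:,2]))<5]; print(c,n,r['p'],rect(Q),np.median(P[:,2]),len(P),Q.mean(0))
E
python3 go.py 687.2 -15.5 240 37.3
```

```text
clock: 9.3
position: [683.5, -16.1, 300.0]
orientation: [-1.401, -2.81, 0.0]
contact_force: [-0.2, -0.7, 0.3]
opening: 85.2
scene board_mid 0.71 (array([512.2, -72.9]), array([ 65.2, 104.2]), 85.90403747558594) 19.677019269929367 1532 [514.25601196 -74.59843535  19.82869191]
scene green_mat 0.91 (array([511.5, -71.4]), array([124.7, 123.5]), 85.4786376953125) 3.821915977898621 1471 [520.2448732  -82.28205647   3.83053715]
top board_mid 0.8 (array([512. , -66.1]), array([106.1,  60.2]), 0.1977248340845108) 19.889207502037205 1172 [501.07294297 -60.04346665  19.91571693]
top green_mat 0.75 (array([512.7, -58.2]), array([ 94.6, 120. ]), 86.21163177490234) 3.833574890143252 1056 [508.12052401 -31.00614302   3.86675525]
cur [683.7 -15.7 301.1] jaw 36.8 open 85.4 F [ 1.   0.8 -0.3] q7 0.32 t 9.6
dx dy dz cm [-0.19  0.29  6.11] a [-0.     0.    -0.008] rows>= 1.5
```

View pics/e_scene.png

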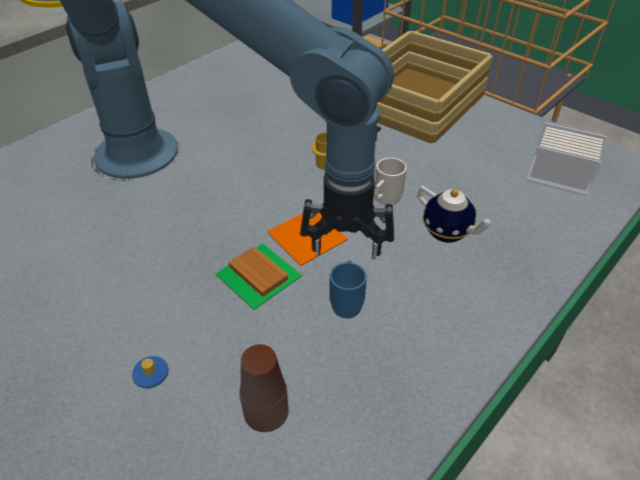

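View pics/e_top.png

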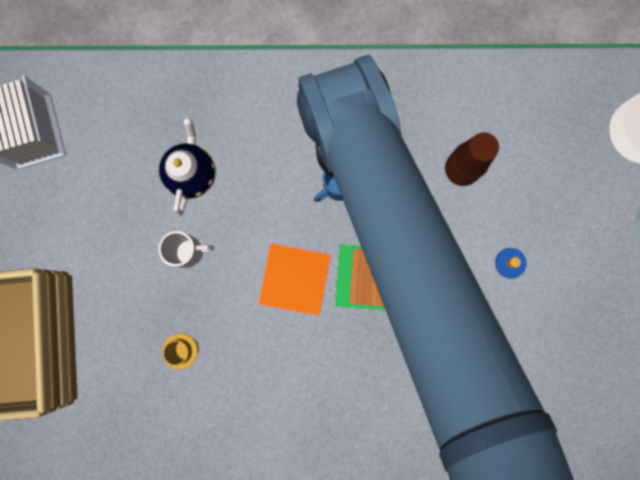

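The board sits centred and square on the mat (scene view (258,271), within about 1.5 mm), and the gripper is over the mug. Descending onto it.

```bash
python3 -m pendant '[{"dx":-0.2,"dy":0.3,"dz":2,"ax":0,"ay":0,"az":-0.008,"claw":8.54},{"dx":-0.2,"dy":0.3,"dz":4.5,"ax":0,"ay":0,"az":-0.008,"claw":8.54},{"dx":-0.2,"dy":0.3,"dz":4.5,"ax":0,"ay":0,"az":-0.008,"claw":8.54},{"dx":-0.2,"dy":0.3,"dz":4.5,"ax":0,"ay":0,"az":-0.008,"claw":8.54}]'; python3 go.py 687.2 -15.5 207 37.3
```

```text
clock: 9.93
position: [686.4, -15.7, 254.5]
orientation: [-1.392, -2.812, 0.004]
contact_force: [-0.3, 0.3, 0.5]
opening: 85.5
cur [686.4 -15.7 254.5] jaw 37.3 open 85.5 F [-0.3  0.3  0.5] q7 0.3 t 9.93
dx dy dz cm [-0.04  0.1   4.75] a [-0.004 -0.002  0.001] rows>= 1.1
```

```bash
python3 -m pendant '[{"dx":0,"dy":0.1,"dz":1,"ax":0,"ay":0,"az":0,"claw":8.54},{"dx":0,"dy":0.1,"dz":2,"ax":0,"ay":0,"az":0,"claw":8.54},{"dx":0,"dy":0.1,"dz":3,"ax":0,"ay":0,"az":0,"claw":8.54},{"dx":0,"dy":0.1,"dz":4,"ax":0,"ay":0,"az":0,"claw":8.54},{"dx":0,"dy":0.1,"dz":4.7,"ax":0,"ay":0,"az":0,"claw":8.54},{"dx":0,"dy":0.1,"dz":4.7,"ax":0,"ay":0,"az":0,"claw":8.54}]'; python3 go.py 687.2 -15.5 207 37.3; python3 -m pendant '[{"dx":0,"dy":0,"dz":0,"ax":0,"ay":0,"az":0,"claw":7.6},{"dx":0,"dy":0,"dz":0,"ax":0,"ay":0,"az":0,"claw":6.9},{"dx":0,"dy":0,"dz":0,"ax":0,"ay":0,"az":0,"claw":6.2},{"dx":0,"dy":0,"dz":0,"ax":0,"ay":0,"az":0,"claw":6},{"dx":0,"dy":0,"dz":0,"ax":0,"ay":0,"az":0,"claw":6},{"dx":0,"dy":0,"dz":0,"ax":0,"ay":0,"az":0,"claw":6}]' 40;python3 go.py 687.2 -15.5 207 37.3
```

```text
clock: 10.43
position: [687.0, -15.2, 206.5]
orientation: [-1.391, -2.813, 0.003]
contact_force: [-0.3, -0.2, -0.6]
opening: 85.5
cur [687.  -15.2 206.5] jaw 37.4 open 85.5 F [-0.3 -0.2 -0.6] q7 0.28 t 10.43
dx dy dz cm [-0.04 -0.   -0.05] a [-0.004 -0.002  0.001] rows>= 0.0
clock: 10.93
position: [688.6, -14.8, 210.1]
orientation: [1.392, 2.814, 0.001]
contact_force: [0.9, 0.3, 1.8]
opening: 61.7
cur [688.6 -14.8 210.1] jaw 37.4 open 61.7 F [0.9 0.3 1.8] q7 0.28 t 10.93
dx dy dz cm [ 0.04 -0.16  0.31] a [0.001 0.001 0.001] rows>= 0.1
```

```bash
python3 -m pendant '[{"dx":0,"dy":0,"dz":-0.4,"ax":0,"ay":0,"az":0,"claw":6},{"dx":0,"dy":0,"dz":-1.4,"ax":0,"ay":0,"az":0,"claw":6},{"dx":0,"dy":0,"dz":-3,"ax":0,"ay":0,"az":0,"claw":6},{"dx":0,"dy":0,"dz":-4.5,"ax":0,"ay":0,"az":0,"claw":6},{"dx":0,"dy":0,"dz":-5,"ax":0,"ay":0,"az":0,"claw":6},{"dx":0,"dy":0,"dz":-5,"ax":0,"ay":0,"az":0,"claw":6},{"dx":0,"dy":0,"dz":-5,"ax":0,"ay":0,"az":0,"claw":6}]'
python3 - <<'E'
from h import *
save('f','scene')
E
python3 go.py 512 -71 258 37.3
```

```text
clock: 11.52
position: [688.5, -14.9, 260.5]
orientation: [1.392, 2.814, 0.001]
contact_force: [-0.5, -0.2, -2.1]
opening: 62.0
cur [688.  -15.  259.4] jaw 37.4 open 62.1 F [ 0.2  0.5 -1.8] q7 0.3 t 11.57
dx dy dz cm [  6.23 -17.39   0.14] a [-0.     0.     0.001] rows>= 4.4
```

View pics/f_scene.png

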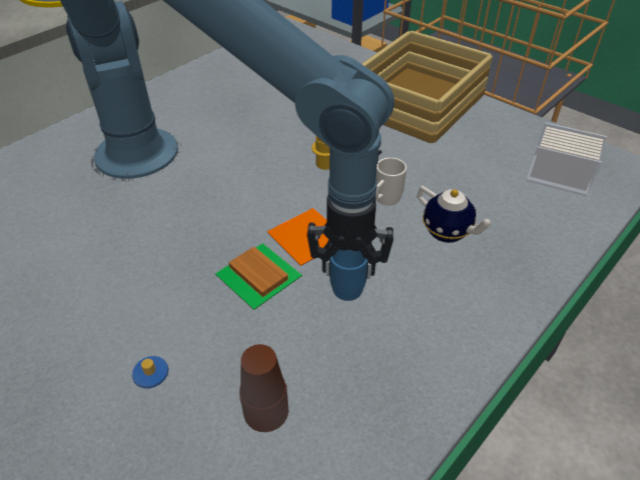

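Mug held upright, clear of the table (348,275). Carrying it over the board.

```bash
python3 -m pendant '[{"dx":0.3,"dy":-0.8,"dz":0,"ax":0,"ay":0,"az":0,"claw":6},{"dx":1,"dy":-2.7,"dz":0,"ax":0,"ay":0,"az":0,"claw":6},{"dx":1.9,"dy":-5.3,"dz":0,"ax":0,"ay":0,"az":0,"claw":6},{"dx":2.8,"dy":-7.9,"dz":0,"ax":0,"ay":0,"az":0,"claw":6},{"dx":3.8,"dy":-10.5,"dz":0,"ax":0,"ay":0,"az":0,"claw":6},{"dx":4.7,"dy":-13.1,"dz":0,"ax":0,"ay":0,"az":0,"claw":6},{"dx":5.5,"dy":-15.4,"dz":0,"ax":0,"ay":0,"az":0,"claw":6},{"dx":6,"dy":-16.8,"dz":0,"ax":0,"ay":0,"az":0,"claw":6},{"dx":6.2,"dy":-17.4,"dz":0,"ax":0,"ay":0,"az":0,"claw":6},{"dx":6.2,"dy":-17.4,"dz":0,"ax":0,"ay":0,"az":0,"claw":6}]'; python3 -m pendant '[{"dx":0,"dy":0,"dz":0,"ax":0,"ay":0,"az":0,"claw":6},{"dx":0,"dy":0,"dz":0,"ax":0,"ay":0,"az":0,"claw":6},{"dx":0,"dy":0,"dz":0,"ax":0,"ay":0,"az":0,"claw":6}]';python3 go.py 512 -70.7 230 37.3
```

```text
clock: 12.4
position: [510.0, -72.2, 258.3]
orientation: [-1.394, -2.813, 0.004]
contact_force: [-0.1, 0.7, -2.0]
opening: 62.3
clock: 12.65
position: [513.5, -70.5, 259.6]
orientation: [1.391, 2.815, 0.003]
contact_force: [0.3, 0.5, -2.8]
opening: 62.0
cur [513.5 -70.5 259.6] jaw 37.4 open 62.0 F [ 0.3  0.5 -2.8] q7 0.42 t 12.65
dx dy dz cm [ 0.08 -0.14  2.96] a [0.002 0.    0.002] rows>= 0.7
```

```bash
python3 -m pendant '[{"dx":0,"dy":-0.05,"dz":0.6,"ax":0,"ay":0,"az":0,"claw":6},{"dx":0,"dy":-0.05,"dz":1.3,"ax":0,"ay":0,"az":0,"claw":6},{"dx":0,"dy":-0.05,"dz":2,"ax":0,"ay":0,"az":0,"claw":6},{"dx":0,"dy":-0.05,"dz":2.5,"ax":0,"ay":0,"az":0,"claw":6},{"dx":0,"dy":-0.05,"dz":2.7,"ax":0,"ay":0,"az":0,"claw":6},{"dx":0,"dy":-0.05,"dz":2.8,"ax":0,"ay":0,"az":0,"claw":6},{"dx":0,"dy":-0.05,"dz":2.8,"ax":0,"ay":0,"az":0,"claw":6}]'; python3 -m pendant '[{"dx":0,"dy":0,"dz":0.1,"ax":0,"ay":0,"az":0,"claw":6},{"dx":0,"dy":0,"dz":0.2,"ax":0,"ay":0,"az":0,"claw":6},{"dx":0,"dy":0,"dz":0.2,"ax":0,"ay":0,"az":0,"claw":6}]'
python3 - <<'E'
from h import *
save('g','scene')
E
python3 go.py 512 -70.7 230 37.3
```

```text
clock: 13.23
position: [511.7, -71.4, 230.8]
orientation: [-1.392, -2.815, 0.0]
contact_force: [0.0, -0.0, -2.3]
opening: 62.2
clock: 13.48
position: [512.2, -71.4, 230.0]
orientation: [1.393, 2.815, -0.0]
contact_force: [-1.2, 0.3, 1.3]
opening: 61.9
cur [512.2 -71.5 230. ] jaw 37.4 open 61.9 F [-1.5  0.8  2.4] q7 0.38 t 13.53
dx dy dz cm [0.07 0.03 0.  ] a [0.    0.001 0.001] rows>= 0.0
```

View pics/g_scene.png

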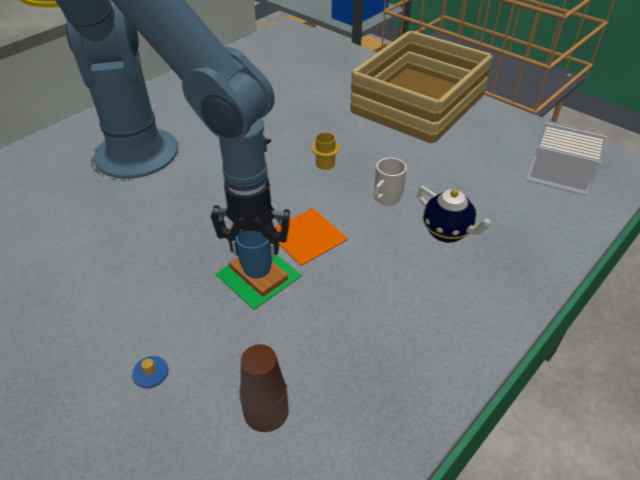

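The mug stands on the board (255,262) and contact is light. Releasing and going up.

```bash
python3 -m pendant '[{"dx":0,"dy":0,"dz":0,"ax":0,"ay":0,"az":0,"claw":6.5},{"dx":0,"dy":0,"dz":0,"ax":0,"ay":0,"az":0,"claw":7.2},{"dx":0,"dy":0,"dz":0,"ax":0,"ay":0,"az":0,"claw":8},{"dx":0,"dy":0,"dz":0,"ax":0,"ay":0,"az":0,"claw":8.54},{"dx":0,"dy":0,"dz":0,"ax":0,"ay":0,"az":0,"claw":8.54},{"dx":0,"dy":0,"dz":-1.5,"ax":0,"ay":0,"az":0,"claw":8.54},{"dx":0,"dy":0,"dz":-4,"ax":0,"ay":0,"az":0,"claw":8.54},{"dx":0,"dy":0,"dz":-7,"ax":0,"ay":0,"az":0,"claw":8.54},{"dx":0,"dy":0,"dz":-10,"ax":0,"ay":0,"az":0,"claw":8.54},{"dx":0,"dy":0,"dz":-10,"ax":0,"ay":0,"az":0,"claw":8.54}]'; python3 go.py 373 275.4 280 37.4
```

```text
clock: 14.37
position: [514.8, -71.0, 335.2]
orientation: [1.388, 2.806, 0.005]
contact_force: [1.6, 0.3, 1.4]
opening: 85.5
cur [514.8 -71.  335.2] jaw 37.4 open 85.5 F [1.6 0.3 1.4] q7 0.5 t 14.37
dx dy dz cm [36.18  9.72  5.28] a [ 0.008  0.009 -0.   ] rows>= 9.1
```

```bash
python3 -m pendant '[{"dx":36.2,"dy":9.7,"dz":1,"ax":0,"ay":0,"az":0,"claw":8.54},{"dx":36.2,"dy":9.7,"dz":1,"ax":0,"ay":0,"az":0,"claw":8.54},{"dx":36.2,"dy":9.7,"dz":1,"ax":0,"ay":0,"az":0,"claw":8.54},{"dx":36.2,"dy":9.7,"dz":1,"ax":0,"ay":0,"az":0,"claw":8.54},{"dx":36.2,"dy":9.7,"dz":1,"ax":0,"ay":0,"az":0,"claw":8.54},{"dx":36.2,"dy":9.7,"dz":1,"ax":0,"ay":0,"az":0,"claw":8.54},{"dx":36.2,"dy":9.7,"dz":1,"ax":0,"ay":0,"az":0,"claw":8.54},{"dx":36.2,"dy":9.7,"dz":1,"ax":0,"ay":0,"az":0,"claw":8.54},{"dx":36.2,"dy":9.7,"dz":5,"ax":0,"ay":0,"az":0,"claw":8.54},{"dx":36.2,"dy":9.7,"dz":5,"ax":0,"ay":0,"az":0,"claw":8.54}]'; python3 -m pendant '[{"dx":0,"dy":0,"dz":0,"ax":0,"ay":0,"az":0,"claw":7},{"dx":0,"dy":0,"dz":0,"ax":0,"ay":0,"az":0,"claw":7},{"dx":0,"dy":0,"dz":0,"ax":0,"ay":0,"az":0,"claw":7}]'
python3 - <<'E'
from meas import *
v,u=np.mgrid[0:480,0:640]
for c in ['scene','top']:
    im,d=save('k',c); W=world(c,u.astype(float),v.astype(float),d.astype(float))
    n=np.hypot(W[...,0]-512,W[...,1]+71)<45
    Q=W[n&(W[...,2]>102)&(W[...,2]<114)]; print(c,'mug',circ(Q,30),len(Q),rect(Q),np.percentile(Q[:,2],90))
    Q=W[n&(abs(W[...,2]-20)<3)];print('board',rect(Q),len(Q))
E
python3 go.py 373 275.4 240 37.4
```

```text
clock: 15.2
position: [366.2, 279.3, 278.3]
orientation: [-1.382, -2.819, -0.004]
contact_force: [0.0, -0.0, -1.5]
opening: 85.9
clock: 15.45
position: [370.1, 274.3, 279.4]
orientation: [1.395, 2.814, -0.0]
contact_force: [1.0, 0.5, -0.2]
opening: 69.8
scene mug (array([511.7184633, -74.1242416]), np.float64(1.104209728824916)) 291 (array([511.2, -73.6]), array([63.5, 65.3]), 5.126711845397949) 108.87965966333988
board (array([521., -82.]), array([87.4, 59.7]), 40.0181999206543) 415
top mug (array([511.29031417, -71.81760062]), np.float64(1.06637301558171)) 260 (array([511.8, -71.5]), array([62. , 62.2]), 0.2801714539527893) 109.81566710052452
board (array([511.9, -70.1]), array([63.7, 88.2]), 86.006103515625) 404
cur [370.6 273.9 279.9] jaw 37.2 open 69.9 F [0.3 0.2 0.2] q7 -0.38 t 15.55
dx dy dz cm [-0.02  0.28  3.99] a [ 0.001  0.001 -0.004] rows>= 1.0
```

View pics/k_scene.png

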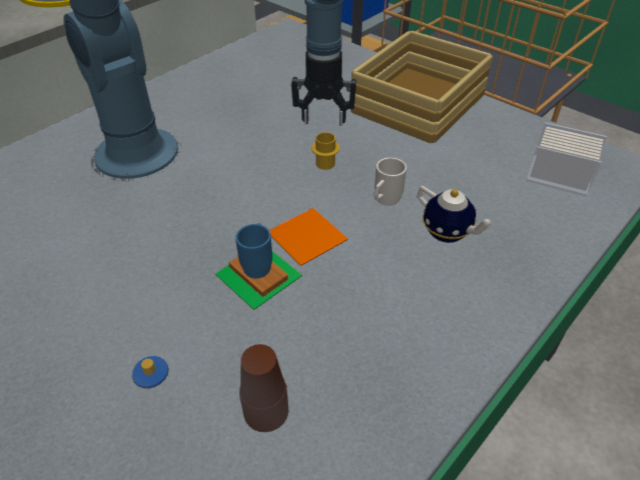

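View pics/k_top.png

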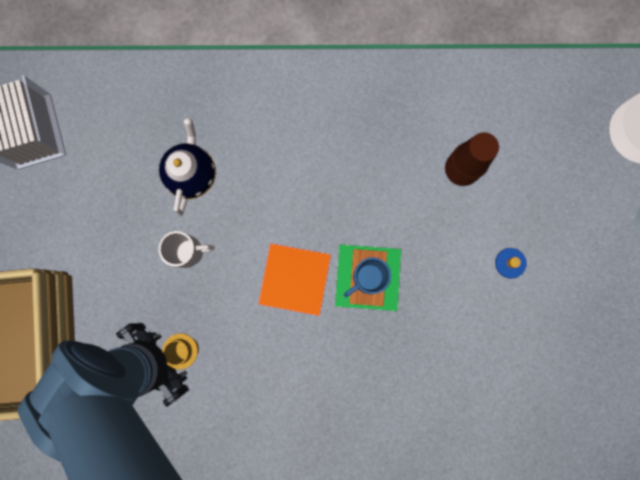

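The mug is centred on the board in the top view at (371,276); its axis is at about (511.5,-71.7), within 1 mm of the middle. The gripper is above the basket. Descending to its collar.

```bash
python3 -m pendant '[{"dx":0,"dy":0.3,"dz":1,"ax":0,"ay":0,"az":0,"claw":7},{"dx":0,"dy":0.3,"dz":2.5,"ax":0,"ay":0,"az":0,"claw":7},{"dx":0,"dy":0.3,"dz":4,"ax":0,"ay":0,"az":0,"claw":7},{"dx":0,"dy":0.3,"dz":4.8,"ax":0,"ay":0,"az":0,"claw":7},{"dx":0,"dy":0.3,"dz":5.2,"ax":0,"ay":0,"az":0,"claw":7},{"dx":0,"dy":0.3,"dz":5.2,"ax":0,"ay":0,"az":0,"claw":7}]'; python3 go.py 373 275.4 224 37.4
```

```text
clock: 16.05
position: [372.0, 276.0, 226.9]
orientation: [-1.395, -2.815, 0.002]
contact_force: [-0.5, -0.5, -0.7]
opening: 70.0
cur [372.  276.  226.9] jaw 37.3 open 70.0 F [-0.5 -0.5 -0.7] q7 -0.47 t 16.05
dx dy dz cm [-0.11  0.04  0.29] a [-0.001  0.    -0.002] rows>= 0.1
```

```bash
python3 -m pendant '[{"dx":-0.1,"dy":0,"dz":0.2,"ax":0,"ay":0,"az":0,"claw":6.2},{"dx":-0.1,"dy":0,"dz":0.2,"ax":0,"ay":0,"az":0,"claw":5.4},{"dx":-0.1,"dy":0,"dz":0.2,"ax":0,"ay":0,"az":0,"claw":4.8},{"dx":-0.1,"dy":0,"dz":0.2,"ax":0,"ay":0,"az":0,"claw":4.3},{"dx":-0.1,"dy":0,"dz":0.2,"ax":0,"ay":0,"az":0,"claw":4.2},{"dx":-0.1,"dy":0,"dz":0.2,"ax":0,"ay":0,"az":0,"claw":4.2},{"dx":-0.1,"dy":0,"dz":0.2,"ax":0,"ay":0,"az":0,"claw":4.2},{"dx":-0.1,"dy":0,"dz":0.2,"ax":0,"ay":0,"az":0,"claw":4.2}]' 30; python3 go.py 373 275.4 224 37.4
```

```text
clock: 16.72
position: [372.7, 276.5, 226.0]
orientation: [1.392, 2.815, 0.001]
contact_force: [0.0, -0.7, 4.8]
opening: 45.2
cur [372.7 276.5 226. ] jaw 37.4 open 45.2 F [ 0.  -0.7  4.8] q7 -0.47 t 16.72
dx dy dz cm [-0.11 -0.05  0.2 ] a [ 0.001  0.001 -0.001] rows>= 0.1
```

```bash
python3 -m pendant '[{"dx":0,"dy":0,"dz":-0.4,"ax":0,"ay":0,"az":0,"claw":4.2},{"dx":0,"dy":0,"dz":-1.6,"ax":0,"ay":0,"az":0,"claw":4.2},{"dx":0,"dy":0,"dz":-3.6,"ax":0,"ay":0,"az":0,"claw":4.2},{"dx":0,"dy":0,"dz":-6,"ax":0,"ay":0,"az":0,"claw":4.2},{"dx":0,"dy":0,"dz":-8.5,"ax":0,"ay":0,"az":0,"claw":4.2},{"dx":0,"dy":0,"dz":-11,"ax":0,"ay":0,"az":0,"claw":4.2},{"dx":0,"dy":0,"dz":-13,"ax":0,"ay":0,"az":0,"claw":4.2},{"dx":0,"dy":0,"dz":-14,"ax":0,"ay":0,"az":0,"claw":4.2},{"dx":0,"dy":0,"dz":-14,"ax":0,"ay":0,"az":0,"claw":4.2},{"dx":0,"dy":0,"dz":-14,"ax":0,"ay":0,"az":0,"claw":4.2}]';python3 - <<'E'
from h import *
save('l','scene')
E
python3 go.py 511.5 -71.5 366 37.4; python3 go.py 511.5 -71.5 366 0
```

```text
clock: 17.55
position: [372.1, 275.7, 364.8]
orientation: [1.393, 2.815, -0.001]
contact_force: [-1.1, -1.3, -2.3]
opening: 45.4
cur [371.8 275.4 364. ] jaw 37.3 open 45.4 F [-0.3 -0.5 -1.2] q7 -0.23 t 17.6
dx dy dz cm [-36.05  -9.94  -0.17] a [-0.002  0.    -0.001] rows>= 9.0
cur [371.8 275.4 364. ] jaw 37.3 open 45.4 F [-0.3 -0.5 -1.2] q7 -0.23 t 17.6
dx dy dz cm [-36.05  -9.94  -0.17] a [-0.002  0.001  0.652] rows>= 9.0
```

View pics/l_scene.png

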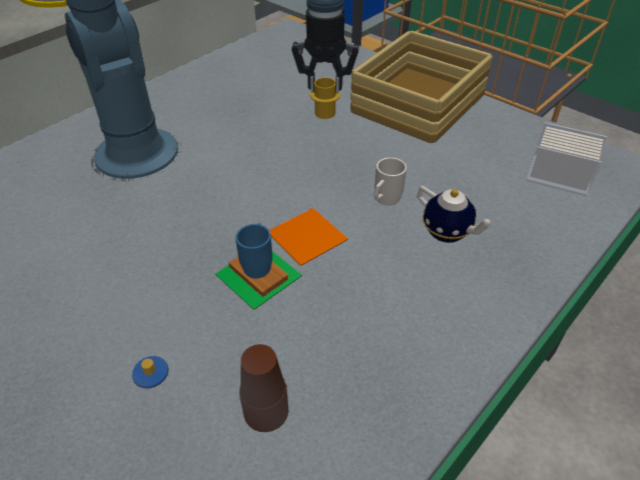

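Basket held upright by its collar (324,97). Carrying it above the mug.

```bash
python3 -m pendant '[{"dx":-1,"dy":-0.3,"dz":0,"ax":0,"ay":0,"az":0,"claw":4.2},{"dx":-3,"dy":-0.8,"dz":0,"ax":0,"ay":0,"az":0,"claw":4.2},{"dx":-5.5,"dy":-1.5,"dz":0,"ax":0,"ay":0,"az":0,"claw":4.2},{"dx":-8.2,"dy":-2.3,"dz":0,"ax":0,"ay":0,"az":0,"claw":4.2},{"dx":-11,"dy":-3,"dz":0,"ax":0,"ay":0,"az":0,"claw":4.2},{"dx":-13.8,"dy":-3.8,"dz":0,"ax":0,"ay":0,"az":0,"claw":4.2},{"dx":-16.6,"dy":-4.6,"dz":0,"ax":0,"ay":0,"az":0,"claw":4.2},{"dx":-19.4,"dy":-5.3,"dz":0,"ax":0,"ay":0,"az":0,"claw":4.2},{"dx":-22.2,"dy":-6.1,"dz":0,"ax":0,"ay":0,"az":0,"claw":4.2},{"dx":-25,"dy":-6.9,"dz":0,"ax":0,"ay":0,"az":0,"claw":4.2}]'; python3 -m pendant '[{"dx":-2.5,"dy":-0.7,"dz":0,"ax":0,"ay":0,"az":0,"claw":4.2},{"dx":-5,"dy":-1.4,"dz":0,"ax":0,"ay":0,"az":0,"claw":4.2},{"dx":-7.5,"dy":-2.1,"dz":0,"ax":0,"ay":0,"az":0,"claw":4.2},{"dx":-9.5,"dy":-2.6,"dz":0,"ax":0,"ay":0,"az":0,"claw":4.2},{"dx":-10.7,"dy":-2.9,"dz":0,"ax":0,"ay":0,"az":0,"claw":4.2},{"dx":-11,"dy":-3,"dz":0,"ax":0,"ay":0,"az":0,"claw":4.2},{"dx":-11,"dy":-3,"dz":0,"ax":0,"ay":0,"az":0,"claw":4.2},{"dx":-11,"dy":-3,"dz":0,"ax":0,"ay":0,"az":0,"claw":4.2},{"dx":-11,"dy":-3,"dz":0,"ax":0,"ay":0,"az":0,"claw":4.2}]'
python3 - <<'E'
from h import *
from fit import *
im,d=save('m','scene'); v,u=np.mgrid[0:480,0:640];W=world('scene',u.astype(float),v.astype(float),d.astype(float))
n=np.hypot(W[...,0]-512,W[...,1]+74)<45
Q=W[n&(W[...,2]>102)&(W[...,2]<113)]; print('mug',circ(Q,30),len(Q))
for z in range(130,200,6):
    Q=W[n&(W[...,2]>z)&(W[...,2]<z+6)]
    if len(Q)>10: print(z,len(Q),Q.min(0).round(),Q.max(0).round(),circ(Q,23)[0] if not 178<z<190 else '')
E
python3 go.py 511.5 -71.5 300 37.4
```

```text
clock: 18.43
position: [468.5, 33.9, 363.1]
orientation: [-1.391, -2.813, 0.002]
contact_force: [0.4, -0.1, -1.9]
opening: 45.4
clock: 19.18
position: [511.5, -68.1, 364.9]
orientation: [-1.388, -2.817, -0.0]
contact_force: [-0.1, -0.5, -0.4]
opening: 45.7
mug (array([511.69118257, -74.22990431]), np.float64(1.0382950062594851)) 225
136 31 [501. -92. 138.] [533. -58. 142.] [542.52907498 -96.00892765]
142 60 [498. -93. 142.] [534. -58. 148.] [541.37925556 -94.43637786]
148 66 [501. -93. 148.] [535. -56. 154.] [540.04965078 -96.75677937]
154 72 [495. -94. 154.] [535. -54. 160.] [540.57165229 -94.59923342]
160 66 [499. -93. 160.] [534. -57. 166.] [541.87776994 -93.37125657]
166 62 [504. -93. 166.] [534. -57. 172.] [540.80905712 -96.39758052]
172 26 [509. -94. 172.] [533. -65. 177.] [541.88749215 -98.76907271]
178 22 [488. -90. 178.] [540. -52. 184.] [512.35036581 -70.66969621]
184 319 [ 488. -103.  184.] [544. -44. 190.] 
190 132 [488. -95. 190.] [533. -48. 196.] [510.55555142 -70.61775301]
196 151 [486. -96. 196.] [542. -49. 202.] [511.1990633  -70.30223716]
cur [511.6 -68.2 365.1] jaw 37.5 open 45.5 F [ 0.4  0.1 -1.3] q7 0.54 t 19.23
dx dy dz cm [-0.26 -0.21  6.51] a [-0.    -0.001  0.002] rows>= 1.6
```

View pics/m_scene.png

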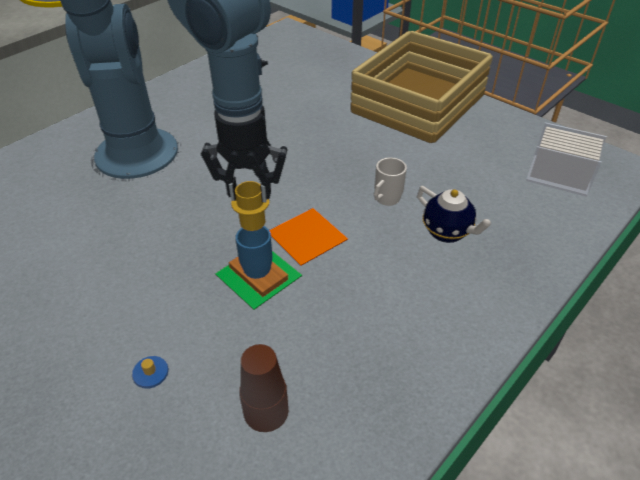

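```bash
python3 -m pendant '[{"dx":-0.28,"dy":-0.2,"dz":0.5,"ax":0,"ay":0,"az":0,"claw":4.2},{"dx":-0.28,"dy":-0.2,"dz":1.2,"ax":0,"ay":0,"az":0,"claw":4.2},{"dx":-0.28,"dy":-0.2,"dz":2,"ax":0,"ay":0,"az":0,"claw":4.2},{"dx":-0.28,"dy":-0.2,"dz":2.3,"ax":0,"ay":0,"az":0,"claw":4.2},{"dx":-0.28,"dy":-0.2,"dz":2.3,"ax":0,"ay":0,"az":0,"claw":4.2},{"dx":-0.28,"dy":-0.2,"dz":2.3,"ax":0,"ay":0,"az":0,"claw":4.2}]'
python3 - <<'E'
from h import *
from fit import *
im,d=save('n','scene'); v,u=np.mgrid[0:480,0:640];W=world('scene',u.astype(float),v.astype(float),d.astype(float))
n=np.hypot(W[...,0]-512,W[...,1]+74)<40
def fitc(Q,r,c0=(511.5,-74)):
    s=least_squares(lambda c:np.hypot(Q[:,0]-c[0],Q[:,1]-c[1])-r,c0,loss='soft_l1',f_scale=1.5); return s.x.round(1),len(Q)
print('mug',fitc(W[n&(W[...,2]>60)&(W[...,2]<104)],32))
n=n&(np.hypot(W[...,0]-512,W[...,1]+74)<29)
for z in range(114,156,7): print(z,fitc(W[n&(W[...,2]>z)&(W[...,2]<z+7)],23))
E
python3 go.py 511.5 -71.5 300 37.4
```

```text
clock: 19.73
position: [511.9, -73.5, 341.6]
orientation: [-1.392, -2.815, 0.0]
contact_force: [-0.1, 0.1, -1.1]
opening: 45.6
mug (array([510.5, -73.4]), 730)
114 (array([509.6, -74.9]), 49)
121 (array([509.9, -74.7]), 73)
128 (array([509.9, -74.8]), 73)
135 (array([510. , -75.1]), 73)
142 (array([509.9, -74.9]), 69)
149 (array([511.2, -75.1]), 25)
cur [512.2 -73.5 342.1] jaw 37.4 open 45.6 F [ 0.3  0.8 -1. ] q7 0.53 t 19.78
dx dy dz cm [0.2  0.07 4.21] a [ 0.    -0.    -0.001] rows>= 1.0
```

```bash
python3 -c "
import cv2;im=cv2.imread('pics/n_scene.png')[130:310,150:360];cv2.imwrite('pics/n_crop.png',cv2.resize(im,None,fx=3,fy=3))"
```

```text
(no output)
```

View pics/n_crop.png

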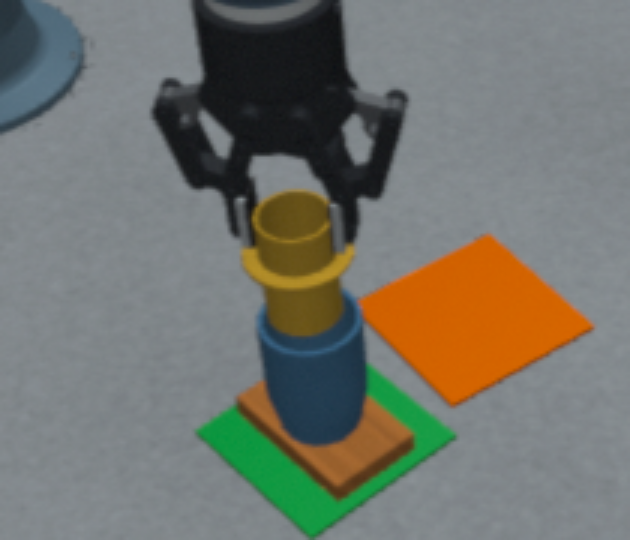

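The picture shows the basket upright, its tube over the mug's mouth (300,320 in the crop). It needs a 1–1.5 mm correction, which I'll make while lowering.

```bash
python3 -m pendant '[{"dx":0.08,"dy":0.13,"dz":0.2,"ax":0,"ay":0,"az":0,"claw":4.2},{"dx":0.08,"dy":0.13,"dz":0.6,"ax":0,"ay":0,"az":0,"claw":4.2},{"dx":0.08,"dy":0.13,"dz":1.2,"ax":0,"ay":0,"az":0,"claw":4.2},{"dx":0.08,"dy":0.13,"dz":1.8,"ax":0,"ay":0,"az":0,"claw":4.2},{"dx":0.08,"dy":0.13,"dz":2.4,"ax":0,"ay":0,"az":0,"claw":4.2},{"dx":0.08,"dy":0.13,"dz":2.4,"ax":0,"ay":0,"az":0,"claw":4.2}]'; python3 -m pendant '[{"dx":0,"dy":0,"dz":0.6,"ax":0,"ay":0,"az":0,"claw":4.2},{"dx":0,"dy":0,"dz":1.2,"ax":0,"ay":0,"az":0,"claw":4.2},{"dx":0,"dy":0,"dz":1.8,"ax":0,"ay":0,"az":0,"claw":4.2},{"dx":0,"dy":0,"dz":2.3,"ax":0,"ay":0,"az":0,"claw":4.2},{"dx":0,"dy":0,"dz":2.5,"ax":0,"ay":0,"az":0,"claw":4.2},{"dx":0,"dy":0,"dz":2.5,"ax":0,"ay":0,"az":0,"claw":4.2}]'
```

```text
clock: 20.28
position: [511.8, -72.2, 316.4]
orientation: [-1.391, -2.813, 0.001]
contact_force: [-0.4, -0.4, -0.7]
opening: 45.6
clock: 20.78
position: [512.3, -72.1, 292.4]
orientation: [-1.392, -2.815, 0.0]
contact_force: [0.6, -0.5, -0.3]
opening: 45.6
```

```bash
python3 -m pendant '[{"dx":0,"dy":0,"dz":0.1,"ax":0,"ay":0,"az":0,"claw":4.2},{"dx":0,"dy":0,"dz":0.2,"ax":0,"ay":0,"az":0,"claw":4.2},{"dx":0,"dy":0,"dz":0.3,"ax":0,"ay":0,"az":0,"claw":4.2},{"dx":0,"dy":0,"dz":0.3,"ax":0,"ay":0,"az":0,"claw":4.2}]'
```

```text
clock: 21.12
position: [512.7, -72.2, 290.3]
orientation: [1.393, 2.816, -0.0]
contact_force: [-0.4, 0.6, -0.5]
opening: 45.3
```

```bash
python3 -m pendant '[{"dx":0,"dy":0,"dz":0.1,"ax":0,"ay":0,"az":0,"claw":4.2},{"dx":0,"dy":0,"dz":0.2,"ax":0,"ay":0,"az":0,"claw":4.2},{"dx":0,"dy":0,"dz":0.2,"ax":0,"ay":0,"az":0,"claw":4.2},{"dx":0,"dy":0,"dz":0.2,"ax":0,"ay":0,"az":0,"claw":4.2}]'
python3 - <<'E'
from h import *
im,d=save('o','scene');im=im[130:310,150:360,::-1];cv2.imwrite('pics/o_crop.png',cv2.resize(im,None,fx=3,fy=3))
print(sense()['contact_force'])
E
```

```text
clock: 21.45
position: [513.0, -72.1, 289.1]
orientation: [1.393, 2.815, -0.001]
contact_force: [-1.6, -1.0, 6.3]
opening: 45.2
[-1.70934615 -0.32021739  5.41157147]
```

View pics/o_crop.png

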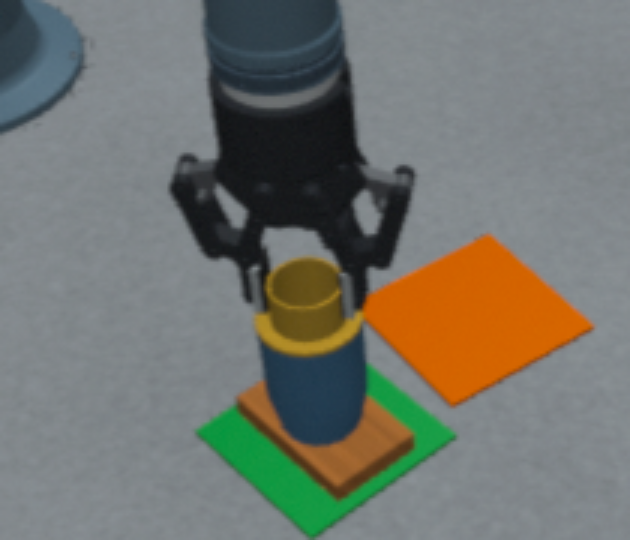

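The flange is on the rim (310,330 in the crop), with about 6 N of contact. Releasing and going to the lid.

```bash
python3 -m pendant '[{"dx":0,"dy":0,"dz":0,"ax":0,"ay":0,"az":0,"claw":4.8},{"dx":0,"dy":0,"dz":0,"ax":0,"ay":0,"az":0,"claw":5.4},{"dx":0,"dy":0,"dz":0,"ax":0,"ay":0,"az":0,"claw":6.2},{"dx":0,"dy":0,"dz":0,"ax":0,"ay":0,"az":0,"claw":7},{"dx":0,"dy":0,"dz":0,"ax":0,"ay":0,"az":0,"claw":7},{"dx":0,"dy":0,"dz":-1,"ax":0,"ay":0,"az":0,"claw":7},{"dx":0,"dy":0,"dz":-3,"ax":0,"ay":0,"az":0,"claw":7},{"dx":0,"dy":0,"dz":-6,"ax":0,"ay":0,"az":0,"claw":7},{"dx":0,"dy":0,"dz":-6,"ax":0,"ay":0,"az":0,"claw":7},{"dx":0,"dy":0,"dz":-6,"ax":0,"ay":0,"az":0,"claw":7}]'; python3 go.py 541 -340.4 280 37.4
```

```text
clock: 22.33
position: [513.9, -71.9, 350.9]
orientation: [1.391, 2.811, 0.002]
contact_force: [-0.5, -0.3, 0.2]
opening: 69.8
cur [513.9 -71.9 350.9] jaw 37.4 open 69.8 F [-0.5 -0.3  0.2] q7 0.53 t 22.33
dx dy dz cm [-22.95 -14.16   7.14] a [ 0.003  0.004 -0.001] rows>= 6.7
```

```bash
python3 -m pendant '[{"dx":-23,"dy":-14.2,"dz":0,"ax":0,"ay":0,"az":0,"claw":7},{"dx":-23,"dy":-14.2,"dz":0,"ax":0,"ay":0,"az":0,"claw":6},{"dx":-23,"dy":-14.2,"dz":0,"ax":0,"ay":0,"az":0,"claw":5},{"dx":-23,"dy":-14.2,"dz":0,"ax":0,"ay":0,"az":0,"claw":4.2},{"dx":-23,"dy":-14.2,"dz":0,"ax":0,"ay":0,"az":0,"claw":4.2},{"dx":-23,"dy":-14.2,"dz":0,"ax":0,"ay":0,"az":0,"claw":4.2},{"dx":-23,"dy":-14.2,"dz":7,"ax":0,"ay":0,"az":0,"claw":4.2},{"dx":-23,"dy":-14.2,"dz":7,"ax":0,"ay":0,"az":0,"claw":4.2},{"dx":-23,"dy":-14.2,"dz":7,"ax":0,"ay":0,"az":0,"claw":4.2},{"dx":-23,"dy":-14.2,"dz":7,"ax":0,"ay":0,"az":0,"claw":4.2}]';  python3 - <<'E'
from meas import *
v,u=np.mgrid[0:480,0:640]
def fitc(Q,r,c0=(511.5,-72)):
    s=least_squares(lambda c:np.hypot(Q[:,0]-c[0],Q[:,1]-c[1])-r,c0,loss='soft_l1',f_scale=1.5); return s.x.round(1),len(Q)
for c in ['scene','top']:
    im,d=save('p',c); W=world(c,u.astype(float),v.astype(float),d.astype(float))
    n=np.hypot(W[...,0]-512,W[...,1]+72)<40
    print(c,'collar',fitc(W[n&(W[...,2]>133)&(W[...,2]<145)],21.8))
    Q=W[n&(W[...,2]>107)&(W[...,2]<118)];A=np.c_[Q[:,:2]-Q[:,:2].mean(0),np.ones(len(Q))];print('flange',np.linalg.lstsq(A,Q[:,2],rcond=None)[0].round(3),len(Q))
    Q=W[(np.hypot(W[...,0]-541,W[...,1]+341)<35)&(W[...,2]>31)&(W[...,2]<40)]; print('knob',Q.mean(0),len(Q))
E
python3 go.py 541 -340.4 240 37.4
```

```text
clock: 23.17
position: [537.7, -340.8, 275.1]
orientation: [-1.391, -2.809, -0.002]
contact_force: [0.6, 0.6, 0.6]
opening: 41.6
scene collar (array([512.4, -74.5]), 168)
flange [-1.10000e-02  4.00000e-03  1.12351e+02] 446
knob [ 542.30155213 -343.1418265    34.72333642] 108
top collar (array([512.4, -72.7]), 127)
flange [-2.00000e-03  4.00000e-03  1.11798e+02] 570
knob [ 540.79238504 -340.51839692   34.48412207] 94
cur [ 540.4 -339.5  279.5] jaw 37.5 open 41.9 F [ 0.4 -1.3  0.6] q7 0.89 t 23.27
dx dy dz cm [-0.1  -0.01  3.95] a [0.002 0.001 0.002] rows>= 0.9
```

View pics/p_scene.png

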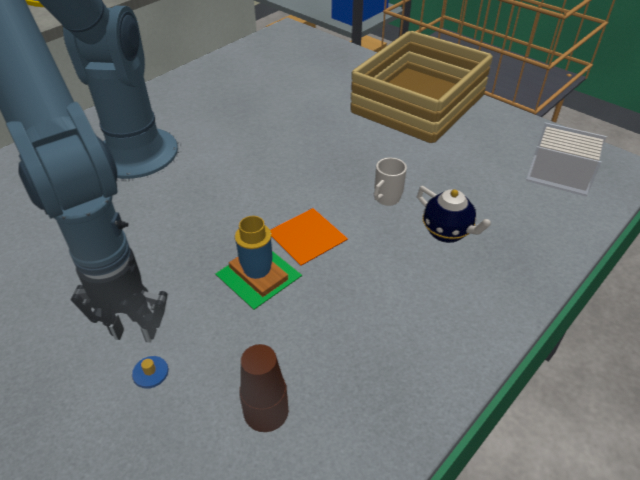

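View pics/p_top.png

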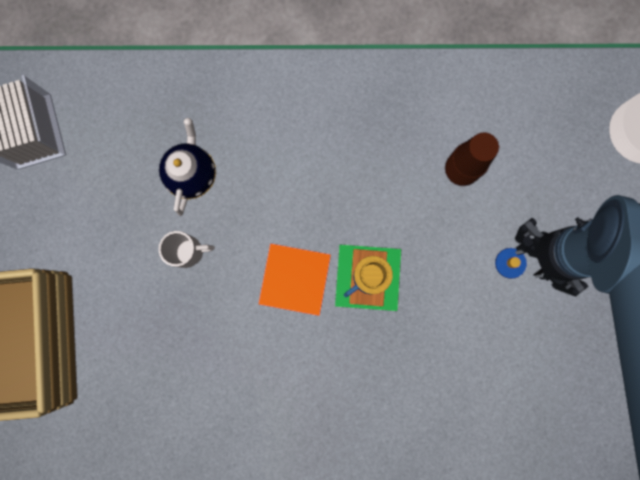

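The basket is level (flange at about 112 mm) and centred within 1 mm of the mug; the lid's knob is at (148,366) in the scene view and (515,263) in the top view. Descending to it.

```bash
python3 -m pendant '[{"dx":-0.1,"dy":0,"dz":1.5,"ax":0,"ay":0,"az":0,"claw":4.2},{"dx":-0.1,"dy":0,"dz":3.5,"ax":0,"ay":0,"az":0,"claw":4.2},{"dx":-0.1,"dy":0,"dz":5.5,"ax":0,"ay":0,"az":0,"claw":4.2},{"dx":-0.1,"dy":0,"dz":7,"ax":0,"ay":0,"az":0,"claw":4.2},{"dx":-0.1,"dy":0,"dz":8,"ax":0,"ay":0,"az":0,"claw":4.2},{"dx":-0.1,"dy":0,"dz":8.4,"ax":0,"ay":0,"az":0,"claw":4.2},{"dx":-0.1,"dy":0,"dz":8.4,"ax":0,"ay":0,"az":0,"claw":4.2},{"dx":-0.1,"dy":0,"dz":8.4,"ax":0,"ay":0,"az":0,"claw":4.2}]'; python3 go.py 541 -340.4 190 37.4
```

```text
clock: 23.93
position: [540.6, -341.9, 194.9]
orientation: [1.392, 2.815, 0.0]
contact_force: [-0.8, -0.6, 0.0]
opening: 41.8
cur [ 540.6 -341.9  194.9] jaw 37.4 open 41.8 F [-0.8 -0.6  0. ] q7 0.84 t 23.93
dx dy dz cm [0.09 0.12 0.49] a [ 0.001  0.001 -0.   ] rows>= 0.1
```

```bash
python3 -m pendant '[{"dx":0.1,"dy":0.1,"dz":0.3,"ax":0,"ay":0,"az":0,"claw":4},{"dx":0.1,"dy":0.1,"dz":0.4,"ax":0,"ay":0,"az":0,"claw":3.3},{"dx":0.1,"dy":0.1,"dz":0.4,"ax":0,"ay":0,"az":0,"claw":2.6},{"dx":0.1,"dy":0.1,"dz":0.4,"ax":0,"ay":0,"az":0,"claw":2.1},{"dx":0.1,"dy":0.1,"dz":0.4,"ax":0,"ay":0,"az":0,"claw":1.6},{"dx":0.1,"dy":0.1,"dz":0.4,"ax":0,"ay":0,"az":0,"claw":1.6},{"dx":0.1,"dy":0.1,"dz":0.4,"ax":0,"ay":0,"az":0,"claw":1.6},{"dx":0.1,"dy":0.1,"dz":0.4,"ax":0,"ay":0,"az":0,"claw":1.6},{"dx":0.1,"dy":0.1,"dz":0.4,"ax":0,"ay":0,"az":0,"claw":1.6}]' 30; python3 go.py 541 -340.4 190 37.4
```

```text
clock: 24.68
position: [540.5, -340.6, 190.8]
orientation: [1.393, 2.815, 0.0]
contact_force: [0.0, 0.3, 3.9]
opening: 18.6
cur [ 540.5 -340.6  190.8] jaw 37.4 open 18.6 F [0.  0.3 3.9] q7 0.84 t 24.68
dx dy dz cm [-0.01  0.05  0.08] a [ 0.     0.001 -0.001] rows>= 0.0
```

```bash
python3 -m pendant '[{"dx":0,"dy":0,"dz":-0.4,"ax":0,"ay":0,"az":0,"claw":1.6},{"dx":0,"dy":0,"dz":-2,"ax":0,"ay":0,"az":0,"claw":1.6},{"dx":0,"dy":0,"dz":-4.5,"ax":0,"ay":0,"az":0,"claw":1.6},{"dx":0,"dy":0,"dz":-7.5,"ax":0,"ay":0,"az":0,"claw":1.6},{"dx":0,"dy":0,"dz":-10.5,"ax":0,"ay":0,"az":0,"claw":1.6},{"dx":0,"dy":0,"dz":-13.5,"ax":0,"ay":0,"az":0,"claw":1.6},{"dx":0,"dy":0,"dz":-16,"ax":0,"ay":0,"az":0,"claw":1.6},{"dx":0,"dy":0,"dz":-17.6,"ax":0,"ay":0,"az":0,"claw":1.6},{"dx":0,"dy":0,"dz":-18,"ax":0,"ay":0,"az":0,"claw":1.6},{"dx":0,"dy":0,"dz":-18,"ax":0,"ay":0,"az":0,"claw":1.6}]';python3 - <<'E'
from h import *
save('q','scene')
E
python3 go.py 512 -72 370 37.4
```

```text
clock: 25.52
position: [540.5, -340.6, 372.5]
orientation: [1.391, 2.813, -0.001]
contact_force: [1.6, -0.8, -1.1]
opening: 18.8
cur [ 539.9 -340.5  370.5] jaw 37.4 open 18.5 F [ 0.1  0.2 -1.1] q7 0.94 t 25.57
dx dy dz cm [23.03 14.07  0.04] a [-0.     0.    -0.001] rows>= 6.5
```

View pics/q_scene.png

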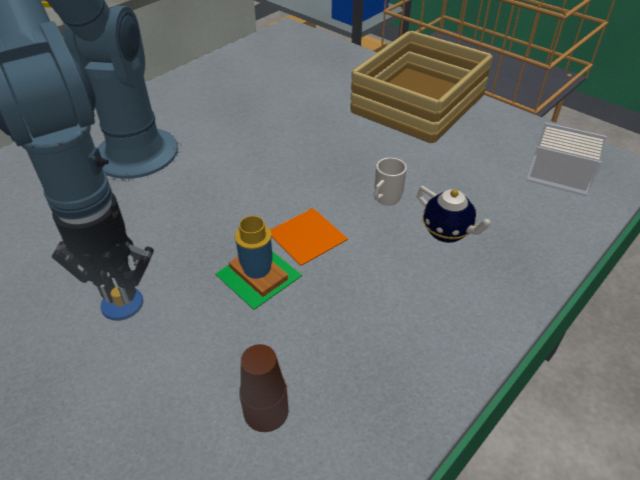

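Lid held level (121,303). Carrying it above the basket.

```bash
python3 -m pendant '[{"dx":0.8,"dy":0.5,"dz":0,"ax":0,"ay":0,"az":0,"claw":1.6},{"dx":2.6,"dy":1.6,"dz":0,"ax":0,"ay":0,"az":0,"claw":1.6},{"dx":4.9,"dy":3,"dz":0,"ax":0,"ay":0,"az":0,"claw":1.6},{"dx":7.4,"dy":4.5,"dz":0,"ax":0,"ay":0,"az":0,"claw":1.6},{"dx":9.9,"dy":6,"dz":0,"ax":0,"ay":0,"az":0,"claw":1.6},{"dx":12.4,"dy":7.6,"dz":0,"ax":0,"ay":0,"az":0,"claw":1.6},{"dx":14.9,"dy":9.1,"dz":0,"ax":0,"ay":0,"az":0,"claw":1.6},{"dx":17.4,"dy":10.6,"dz":0,"ax":0,"ay":0,"az":0,"claw":1.6},{"dx":19.6,"dy":12,"dz":0,"ax":0,"ay":0,"az":0,"claw":1.6},{"dx":21.3,"dy":13,"dz":0,"ax":0,"ay":0,"az":0,"claw":1.6}]';python3 -m pendant '[{"dx":1.1,"dy":0.7,"dz":0,"ax":0,"ay":0,"az":0,"claw":1.6},{"dx":1.7,"dy":1.05,"dz":0,"ax":0,"ay":0,"az":0,"claw":1.6},{"dx":1.7,"dy":1.05,"dz":0,"ax":0,"ay":0,"az":0,"claw":1.6},{"dx":1.7,"dy":1.05,"dz":0,"ax":0,"ay":0,"az":0,"claw":1.6},{"dx":1.7,"dy":1.05,"dz":0,"ax":0,"ay":0,"az":0,"claw":1.6}]'; python3 go.py 512 -72 355 37.4
```

```text
clock: 26.4
position: [512.7, -88.6, 368.2]
orientation: [-1.386, -2.814, -0.0]
contact_force: [-0.0, -0.0, -1.5]
opening: 18.6
clock: 26.82
position: [512.3, -74.3, 369.8]
orientation: [-1.397, -2.814, 0.001]
contact_force: [0.3, -0.3, -1.3]
opening: 18.6
cur [512.3 -74.3 369.8] jaw 37.2 open 18.6 F [ 0.3 -0.3 -1.3] q7 0.55 t 26.82
dx dy dz cm [0.2  0.12 1.48] a [-0.001  0.    -0.003] rows>= 0.4
```

Lower 3 cm with the xy correction and check the alignment by camera.

```bash
python3 -m pendant '[{"dx":0.2,"dy":0.1,"dz":0.5,"ax":0,"ay":0,"az":0,"claw":1.6},{"dx":0.2,"dy":0.1,"dz":1.2,"ax":0,"ay":0,"az":0,"claw":1.6},{"dx":0.2,"dy":0.1,"dz":2,"ax":0,"ay":0,"az":0,"claw":1.6},{"dx":0.2,"dy":0.1,"dz":2.7,"ax":0,"ay":0,"az":0,"claw":1.6},{"dx":0.2,"dy":0.1,"dz":3,"ax":0,"ay":0,"az":0,"claw":1.6},{"dx":0.2,"dy":0.1,"dz":3,"ax":0,"ay":0,"az":0,"claw":1.6},{"dx":0.2,"dy":0.1,"dz":3,"ax":0,"ay":0,"az":0,"claw":1.6}]'
python3 - <<'E'
from fit import *
v,u=np.mgrid[0:480,0:640]; c='scene'
im,d=save('r',c); cv2.imwrite('pics/r_crop.png',cv2.resize(im[110:290,150:360,::-1],None,fx=3,fy=3))
W=world(c,u.astype(float),v.astype(float),d.astype(float)); n=np.hypot(W[...,0]-512,W[...,1]+74)<40
def fitc(Q,r,c0=(512,-74)):
    s=least_squares(lambda c:np.hypot(Q[:,0]-c[0],Q[:,1]-c[1])-r,c0,loss='soft_l1',f_scale=1); return s.x.round(1),len(Q)
print('collar side',fitc(W[n&(W[...,2]>118)&(W[...,2]<136)],23))
Q=W[n&(W[...,2]>156)&(W[...,2]<172)]; z=Q[:,2]; print(np.histogram(z,bins=16))
print('lid edge r30',fitc(W[n&(W[...,2]>159)&(W[...,2]<162.5)],30)); 
Q=W[n&(W[...,2]>163)&(W[...,2]<168)];print('top',rect(Q),len(Q))
E
python3 go.py 512 -72 355 37.4
```

```text
clock: 27.4
position: [511.8, -70.2, 339.8]
orientation: [-1.392, -2.815, -0.0]
contact_force: [-1.0, 0.4, -1.0]
opening: 18.7
collar side (array([511.3, -73.6]), 204)
(array([ 10,  13,  16,  31,  62, 111, 100,  52,  11,   7,   4,   3,   8,
         7,  10,   6]), array([156.18692162, 157.14104385, 158.09516608, 159.04928832,
       160.00341055, 160.95753279, 161.91165502, 162.86577725,
       163.81989949, 164.77402172, 165.72814395, 166.68226619,
       167.63638842, 168.59051065, 169.54463289, 170.49875512,
       171.45287735]))
lid edge r30 (array([505.1, -65.6]), 265)
top (array([519.5, -80.6]), array([54.4, 36.2]), 42.30711364746094) 73
cur [512.  -70.2 340.2] jaw 37.4 open 18.5 F [ 0.4  0.1 -0.4] q7 0.52 t 27.45
dx dy dz cm [-0.14 -0.11 -1.48] a [ 0.    -0.    -0.001] rows>= 0.4
```

View pics/r_crop.png

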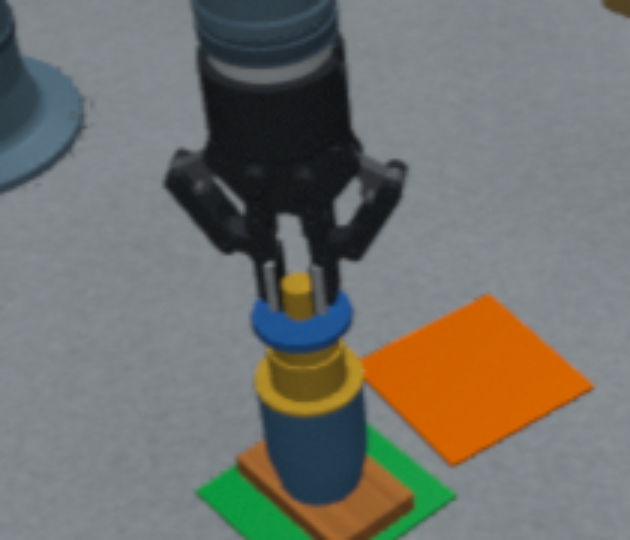

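Lid level and nearly over the collar (crop (300,315) against (310,365)). TCP y is 2 mm off; correcting and rechecking.

```bash
python3 -m pendant '[{"dx":-0.14,"dy":-0.1,"dz":0,"ax":0,"ay":0,"az":0,"claw":1.6},{"dx":-0.14,"dy":-0.1,"dz":0.4,"ax":0,"ay":0,"az":0,"claw":1.6},{"dx":-0.14,"dy":-0.1,"dz":0.7,"ax":0,"ay":0,"az":0,"claw":1.6},{"dx":-0.14,"dy":-0.1,"dz":0.7,"ax":0,"ay":0,"az":0,"claw":1.6},{"dx":-0.14,"dy":-0.1,"dz":0.7,"ax":0,"ay":0,"az":0,"claw":1.6}]'
python3 - <<'E'
from fit import *
v,u=np.mgrid[0:480,0:640]; c='scene'
im,d=save('s',c); W=world(c,u.astype(float),v.astype(float),d.astype(float)); n=np.hypot(W[...,0]-512,W[...,1]+74)<40
I=im.astype(int); b=n&(I[...,2]>I[...,0]+60)&(W[...,2]>140)&(W[...,2]<165); Q=W[b]
print('lid',len(Q),Q[:,2].min(),Q[:,2].max(),cv2.minEnclosingCircle(Q[:,:2].astype(np.float32)),Q[:,:2].min(0),Q[:,:2].max(0))
def fitc(Q,r,c0=(512,-74)):
    s=least_squares(lambda c:np.hypot(Q[:,0]-c[0],Q[:,1]-c[1])-r,c0,loss='soft_l1',f_scale=1); return s.x.round(1),len(Q)
print('collar side',fitc(W[n&(W[...,2]>118)&(W[...,2]<134)],23))
E
python3 go.py 512 -72 355 37.4
```

```text
clock: 27.87
position: [511.7, -72.0, 332.9]
orientation: [-1.393, -2.815, 0.0]
contact_force: [0.6, -0.2, -1.2]
opening: 18.9
lid 351 150.42626577354483 158.1895348585402 ((514.216796875, -75.92972564697266), 28.804622650146484) [ 487.88138388 -104.32617647] [540.36579957 -48.02629174]
collar side (array([511.1, -73.8]), 172)
cur [511.9 -72.  333.1] jaw 37.4 open 18.4 F [ 0.3 -0.1  0.5] q7 0.51 t 27.92
dx dy dz cm [-0.01  0.01 -2.19] a [-0.    -0.    -0.001] rows>= 0.5
```

```bash
python3 -m pendant '[{"dx":0,"dy":0,"dz":0.2,"ax":0,"ay":0,"az":0,"claw":1.6},{"dx":0,"dy":0,"dz":0.4,"ax":0,"ay":0,"az":0,"claw":1.6},{"dx":0,"dy":0,"dz":0.6,"ax":0,"ay":0,"az":0,"claw":1.6},{"dx":0,"dy":0,"dz":0.8,"ax":0,"ay":0,"az":0,"claw":1.6},{"dx":0,"dy":0,"dz":0.9,"ax":0,"ay":0,"az":0,"claw":1.6},{"dx":0,"dy":0,"dz":0.9,"ax":0,"ay":0,"az":0,"claw":1.6}]'; python3 -m pendant '[{"dx":0,"dy":0,"dz":0.1,"ax":0,"ay":0,"az":0,"claw":1.6},{"dx":0,"dy":0,"dz":0.2,"ax":0,"ay":0,"az":0,"claw":1.6},{"dx":0,"dy":0,"dz":0.2,"ax":0,"ay":0,"az":0,"claw":1.6}]'
```

```text
clock: 28.42
position: [511.7, -72.0, 323.8]
orientation: [-1.393, -2.815, 0.0]
contact_force: [-0.3, -0.1, -0.9]
opening: 18.6
clock: 28.67
position: [511.9, -72.0, 322.1]
orientation: [-1.393, -2.816, 0.0]
contact_force: [0.2, -0.1, -0.7]
opening: 18.7
```

```bash
python3 -m pendant '[{"dx":0,"dy":0,"dz":0.1,"ax":0,"ay":0,"az":0,"claw":1.6},{"dx":0,"dy":0,"dz":0.1,"ax":0,"ay":0,"az":0,"claw":1.6}]'
python3 - <<'E'
from h import *
im,d=save('t','scene'); cv2.imwrite('pics/t_crop.png',cv2.resize(im[110:290,150:360,::-1],None,fx=3,fy=3)); print(sense()['contact_force'])
E
```

```text
clock: 28.83
position: [512.2, -72.0, 321.7]
orientation: [1.393, 2.815, -0.0]
contact_force: [-0.3, 0.1, 2.5]
opening: 18.6
[-0.41379092 -0.63353286  2.88652415]
```

View pics/t_crop.png

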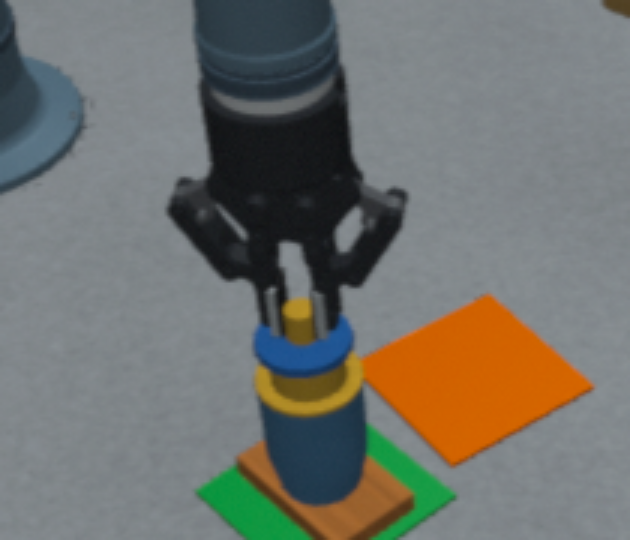

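The lid is seated (disc at (303,345) in the crop, height as expected, about 3 N). Releasing, backing off and moving aside.

```bash
python3 -m pendant '[{"dx":0,"dy":0,"dz":0,"ax":0,"ay":0,"az":0,"claw":2.2},{"dx":0,"dy":0,"dz":0,"ax":0,"ay":0,"az":0,"claw":2.9},{"dx":0,"dy":0,"dz":0,"ax":0,"ay":0,"az":0,"claw":3.8},{"dx":0,"dy":0,"dz":0,"ax":0,"ay":0,"az":0,"claw":4.4},{"dx":0,"dy":0,"dz":0,"ax":0,"ay":0,"az":0,"claw":4.4},{"dx":0,"dy":0,"dz":-1,"ax":0,"ay":0,"az":0,"claw":4.4},{"dx":0,"dy":0,"dz":-3,"ax":0,"ay":0,"az":0,"claw":4.4},{"dx":0,"dy":0,"dz":-6,"ax":0,"ay":0,"az":0,"claw":4.4},{"dx":0,"dy":0,"dz":-8,"ax":0,"ay":0,"az":0,"claw":4.4},{"dx":0,"dy":0,"dz":-8,"ax":0,"ay":0,"az":0,"claw":4.4}]'; python3 go.py 400 -250 400 37.4
```

```text
clock: 29.72
position: [514.1, -71.4, 406.9]
orientation: [1.388, 2.807, 0.004]
contact_force: [0.8, -0.0, 0.7]
opening: 44.1
cur [514.1 -71.4 406.9] jaw 37.4 open 44.1 F [ 0.8 -0.   0.7] q7 0.58 t 29.72
dx dy dz cm [ -7.26 -19.91   0.62] a [ 0.007  0.008 -0.   ] rows>= 5.1
```

```bash
python3 -m pendant '[{"dx":-2,"dy":-5,"dz":0,"ax":0,"ay":0,"az":0,"claw":4.4},{"dx":-4,"dy":-10,"dz":0,"ax":0,"ay":0,"az":0,"claw":4.4},{"dx":-6,"dy":-16,"dz":0,"ax":0,"ay":0,"az":0,"claw":4.4},{"dx":-7.3,"dy":-20,"dz":0,"ax":0,"ay":0,"az":0,"claw":4.4},{"dx":-7.3,"dy":-20,"dz":0,"ax":0,"ay":0,"az":0,"claw":4.4},{"dx":-7.3,"dy":-20,"dz":0,"ax":0,"ay":0,"az":0,"claw":4.4},{"dx":-7.3,"dy":-20,"dz":0,"ax":0,"ay":0,"az":0,"claw":4.4},{"dx":-7.3,"dy":-20,"dz":0,"ax":0,"ay":0,"az":0,"claw":4.4},{"dx":-7.3,"dy":-20,"dz":0,"ax":0,"ay":0,"az":0,"claw":4.4}]'
python3 - <<'E'
from meas import *
v,u=np.mgrid[0:480,0:640]
for c in ['scene','top']:
    im,d=save('z',c); W=world(c,u.astype(float),v.astype(float),d.astype(float)); n=np.hypot(W[...,0]-512,W[...,1]+73)<45
    Q=W[n&(W[...,2]>139)&(W[...,2]<149)];A=np.c_[Q[:,:2]-Q[:,:2].mean(0),np.ones(len(Q))]
    print(c,'disc',cv2.minEnclosingCircle(Q[:,:2].astype(np.float32)),np.linalg.lstsq(A,Q[:,2],rcond=None)[0].round(3)); Q=W[n&(W[...,2]>161)&(W[...,2]<172)];print('knob',Q.mean(0).round(1),len(Q))
    for k in ['white_mug_mid','teapot_mid','cup_stack_mid']:
        for r in trace(c,k)[:1]: print(k,round(r['p'],2),np.round(r['centre']))
print(sense()['contact_force'],sense()['position'])
E
```

```text
clock: 30.47
position: [398.2, -249.8, 401.4]
orientation: [1.389, 2.818, 0.001]
contact_force: [-0.1, -0.1, 0.3]
opening: 44.1
scene disc ((511.8961181640625, -75.9135513305664), 30.347152709960938) [-1.80000e-02  7.00000e-03  1.43681e+02]
knob [513.2 -76.3 165.5] 84
white_mug_mid 0.95 [388. 181.]
teapot_mid 0.77 [449. 216.]
cup_stack_mid 0.73 [259. 390.]
top disc ((512.1229858398438, -73.46253967285156), 29.49565315246582) [ 0.00000e+00 -8.00000e-03  1.43826e+02]
knob [512.1 -73.2 165.5] 119
white_mug_mid 0.68 [181. 249.]
teapot_mid 0.91 [185. 168.]
cup_stack_mid 0.6 [472. 159.]
[-0.58129664 -0.72333118  0.13563845] [ 397.58752421 -250.87435193  401.19502269]
```

View pics/z_scene.png

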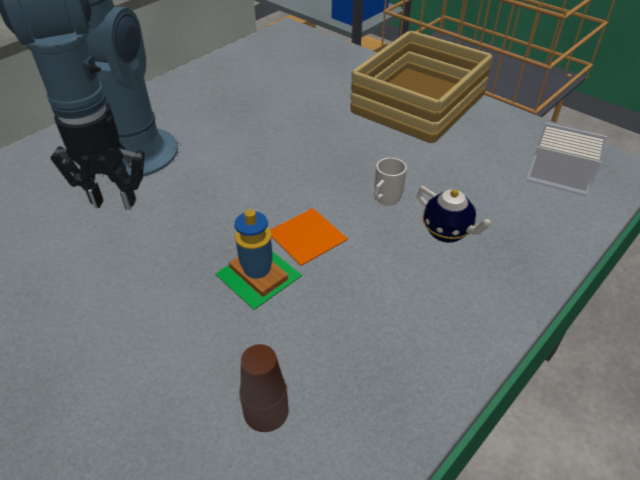

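View pics/z_top.png

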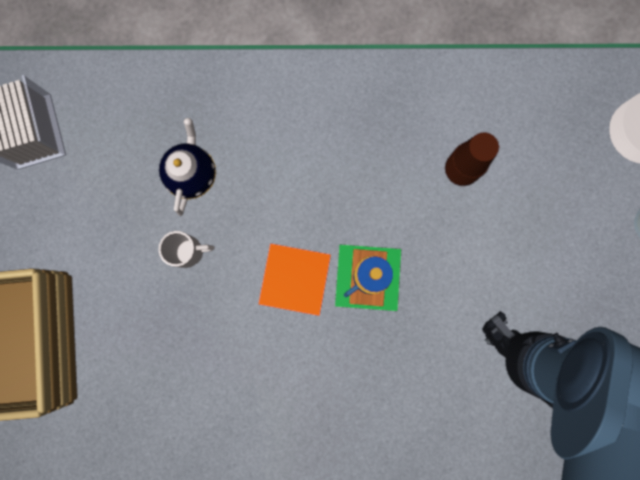

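The stack is complete and upright (scene (252,245), top (373,275)). The lid is level at its proper height, the arm is clear, and the other items haven't moved. Handing in.

```bash
python3 -c "
from workcell import sign_off
print(sign_off())"
```

```text
the job is handed in; nothing more can be done
None
```

The order is built on the green mat and handed in at about 31 s: board, blue mug, basket, then lid. Each piece was lowered slowly until light contact, about 3–6 N, and then released.

Last checks:
- **Board and mug:** after the mug was set down, the board and the mug were both within about 1.5 mm of the mat's centre.
- **Basket:** it hangs level in the mug, with the top of its flange at about 112 mm as expected.
- **Lid:** it is level, with the top of its disc at 143.8 mm against the expected 144 mm, and sits 1–2 mm off the basket axis.
- **Surroundings:** the white mug, teapot and cup stack show no shift beyond 1–2 pixels, within detection noise. The arm stands clear and reads no contact force.

**Disagreement:** the two cameras disagreed by 2–3 mm in y throughout. I went by the top camera because it agreed better with where the gripper really was. Within each camera's own pictures, the pieces line up.

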